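# Tape the longest bar offcut, lock the tape and hang it on the turret stand

## Robot

A 6-joint arm with a two-finger parallel gripper is mounted at the origin on the work surface. World frame = base frame: x ahead of the robot, y to its left, z up, the work surface at z = 0. Lengths are in mm, angles in degrees, forces in N, time in s.
With the tool pointing down it reaches from about 250 to 775 mm from the base axis. Payload 4 kg.
Tool frame: the origin (TCP) lies on the centre line of the jaws, within the pads' length; the fingertips stand 17 mm ahead of it and the grasp point (between the pads) lies 2 mm behind it (arm.nose_length is the distance from the TCP to the fingertips, in mm); z points along the fingers, y is the line along which they close (so a half turn about z gives the same grasp; the last joint's range is limited). The gripper opens to 94 mm and grips with 3 to 60 N. Pads are 16 mm wide; open, the fingers measure 119 mm over their backs; the gripper's body (75 mm by 177 mm) begins 78 mm behind the grasp point.
Start: joints at [-79.303, 4.996, 78.535, -0, 96.463, -5.907], TCP at [157.165, -527.084, 222.506] pointing down, gripper open.
Joint ranges: [-177.83, 177.83], [-43.37, 116.18], [15.69, 146.23], [-61.86, 241.86], [9.47, 152.12], [-147.06, 147.06]. Speed limits (degrees/s): [159.86, 159.86, 180, 180, 180, 180].

## Interface

Orientations are given as a 3x3 rotation matrix whose columns are the frame's x, y, z axes.
In Python, from plant import arm, camera gives the robot as it stands.
- The arm moves only by the tool play_rows, never from a script. Its argument "increments" is a list of rows, each a list of 7 numbers: the shift along the tool's x, y, z in cm, then the turn, a rotation vector about the tool's x, y, z in rad, then the finger opening in cm, from 0 to 9.4. A call has 1 to 5 rows; each row shifts and turns the commanded pose from where the row before left it, along the tool's axes as they then stand; what a row does not reach is not made up. A row lasts 1/10 s, in which the tool goes at most 50 mm and 8.59 degrees, less where a joint would pass 70% of its speed; a pose out of reach is approached as far as the arm can. A call is refused whole if a number of a shift passes 5 or a number of a turn 0.15, either way. A call with a gripper value outside its range is refused whole. The fingers move at their own pace and stop on an object; the grip force is fixed at half the most. Time passes only in rows, so rows that do not move let the fingers close. It gives the time, the measured TCP pose, the force, the opening and the grip force at its end, in the units of the state.
- arm.state(): the state, without advancing time (a new reading comes with each control period).
- camera(name): name is "scene" or "top" or "wrist"; returns a dict with "image" (384x512x3 uint8, blue, green, red), "fov_y" (degrees; the focal length in pixels is half the picture's height over the tangent of half this angle, whatever the lens; pixels are square), "cx", "cy" (the principal point, pixels), "dist_coeffs" ([k1, k2, p1, p2, k3] as OpenCV has them; the pictures are not rectified), "view" (4x4, takes a point from world to camera coordinates); the wrist camera has in their place "tool_from_camera" (4x4, takes a point from camera to tool coordinates, whose origin is the TCP and whose axes are the flange's). Camera axes: x right, y up, looking along -z (the intrinsics and any distortion apply to the point x, -y, -z); pixel columns grow to the right and rows downward; lengths in mm; the calibration is good to about 2 mm. A picture is of the moment at which its call begins: read the wrist's pose just before it. There is no depth.
- arm.hand_in(): hands the job in; it is judged then, once.
The state is a dict: "time_s": time; "joints": joint angles; "qvel": joint speeds; "joint_efforts": joint torques, N m; "position": TCP position; "tcp_rot": TCP orientation; "force": force on the tool from outside, world axes, zero at the start; "torque": the same for the moment, N m; "width": finger opening in mm; "grip_force": force on a finger pad.
Only numpy, scipy, OpenCV 4.12 (cv2) and the standard library are available. Lean on these libraries where they do the work, as an engineer would, in place of code of your own. Each camera call takes 0.05 s, during which the arm holds its last target. There are 200 camera calls.

## Task

Clear up the offcuts of copper flat bar: put the shorter ones in the tray and leave the longest lying on the bench. Take the longest one's length with the tape measure: hook the blade's end over one end of the bar, back the case away against the spring until it sits flat on the bench, snug behind the bar's other end, and press the thumb lock fully down. Turn the turret stand so that its empty hook faces the robot (the stand's front) and hang the tape on that hook by its wire loop, still locked at that length, for the saw operator; leave the other things on the bench alone.

Things in the scene. Friction and masses are not known exactly. Their poses are not given: they have to be found in the camera images.
- tape_mid (a point): Tape measure: grey case 80 long (x, to the nose) x 38 wide x 58 high (z up), 0.35 kg, standing on the bench. Point on its mid-plane, 29 above the underside, 42 behind the front face. Grip across the 38 width here, at this height or up to 11 higher (flat sides from x -38 to +16). Ahead of x +16 the case is only 42 high, under the thumb lock. Its lower front edge is cut back, 6 x 5.
- tape_front (a point): Point on the tape's flat front face, 8.5 above its underside, on the mid-plane: the part that comes up against the end of a bar. A rubber nose sticks out 12 mm above it (its underside 14 above the case's underside), so a 10 mm bar passes below. Axes as tape_mid.
- tape_hook (a point): Inner side of the 2 thick, 20 wide steel tab at the blade's end, which reaches from 2 to 13 above the case's underside (point at 8.5). The blade (underside at 11.5) runs straight out along the case's x, just over a 10 mm bar when the case is on the bench. To catch a bar's end while the case is still over the bar, tip the case nose-down about 35 degrees. Axes as tape_mid.
- tape_blade (a joint): How far the blade is drawn out beyond its rest (m): 0 fully in, at most 0.165. Distance from the front face to the tab's inner side = this + 0.014. When unlocked a spring pulls it in with 0.9 N at rest, rising to 1.4 N at 0.14 (the bar's weight holds it against that).
- tape_lock (a joint): Thumb lock on the case's front shoulder: 0 = up (open), 0.4 rad = pressed down level (locked); it stays where it is left. Pressed down at its front end with about 3 to 10 N; locked, it clamps the blade at the length it has.
- tape_thumb (a point): Top of the thumb lock near its front end, where it is pressed straight down; it is 35 ahead of tape_mid when open, 37 when down. The lever is 26 long, 18 wide, hinged at its rear, 45 above the case's underside; its front goes down about 9 mm until it lies level, its top 47 above the case's underside.
- tape_bail (a point): Middle of the cross-bar of the wire loop on top of the case, 51 above tape_mid and straight over it. The loop stands across the case (open along its x); wire 5 thick, opening 21 wide and 19.5 high between case top (29 above tape_mid) and cross-bar.
- bar_long_mid (a point): Centre of the longest offcut: flat copper bar 150 x 30 x 10 (x, y, z), 0.40 kg, lying on the bench. Always there. It may be moved a little, but stays on the bench.
- bar_a_mid (a point): Centre of a shorter offcut, 112 x 30 x 10 (x, y, z), 0.30 kg; may be absent.
- bar_b_mid (a point): Centre of a shorter offcut, 96 x 30 x 10 (x, y, z), 0.26 kg; may be absent.
- bar_c_mid (a point): Centre of a shorter offcut, 80 x 30 x 10 (x, y, z), 0.21 kg; may be absent.
- tray: Grey open steel tray fixed to the bench, outside 200 (x) x 170 (y) x 45 high, walls and floor 3 thick. Origin at the centre of its underside, x along its long side.
- stand: Base of the turret stand, fixed to the bench: a 150 x 150 plate, 12 high, with a post of 22 diameter. Origin at the plate's centre on the bench; its front is its -x side, towards the robot.
- turret (a joint): Turn of the turret's head about the stand's vertical post (rad), growing anticlockwise seen from above. 0 = the empty hook points to the stand's front; other values are equal to it modulo 2 pi. Turns freely both ways with a little friction (0.06 N m) and stays where it is left.
- free_hook (a point): Seat on the empty hook, on the rod's centre line, 96 from the head's axis, 200 above the bench. The level rod, 6 thick, runs out from the head along this frame's -x; 8 mm beyond this point it turns up, to 11 above its centre line, ending 17 beyond. The three other hooks (at 90 degrees) hold gauges clipped on, which turn with the head.
- knob (a point): Centre of the round black knob on top of the turret head, on its axis: 40 diameter (43 over its ribs), 30 high, underside 220 and top 250 above the bench. Grip it from above and twist to turn the head.
- flange_mid (a point): A copper flange lying on the bench behind the work, 90 diameter, 22 high; this point is its centre. To be left alone.
- boring_mid (a point): A steel boring head standing on the bench behind the work, 64 diameter, 106 high; this point is 50 above the bench on its axis. To be left alone.
Mind the look-alikes: they are no part of the job. Leave any green look-alike of the part that bears bar_long_mid alone.

How it is judged (in metres and radians):
On the way, in this order (a step that is already met when the one before it is completed fails the run):
1. the blade's end is hooked over one end of the longest bar and the case sits on the bench behind the other end, the lock still open (((x of tape_hook in the frame of bar_long_mid between 0.07 and 0.081 m and x of tape_front in the frame of bar_long_mid between -0.082 and -0.069 m) or (x of tape_hook in the frame of bar_long_mid between -0.081 and -0.07 m and x of tape_front in the frame of bar_long_mid between 0.069 and 0.082 m)) and y of tape_hook in the frame of bar_long_mid between -0.016 and 0.016 m and y of tape_front in the frame of bar_long_mid between -0.016 and 0.016 m and z of tape_hook in the frame of bar_long_mid below 0.0065 m and height (world z) of tape_mid below 0.034 m and angle between tape_mid's own z axis and vertical below 0.08 rad and value of joint tape_blade between 0.1305 and 0.1425 m and value of joint tape_lock below 0.15 rad), for 0.2 s.
2. the thumb lock is pressed down with the tape so drawn along the longest bar (((x of tape_hook in the frame of bar_long_mid between 0.07 and 0.081 m and x of tape_front in the frame of bar_long_mid between -0.082 and -0.069 m) or (x of tape_hook in the frame of bar_long_mid between -0.081 and -0.07 m and x of tape_front in the frame of bar_long_mid between 0.069 and 0.082 m)) and y of tape_hook in the frame of bar_long_mid between -0.016 and 0.016 m and y of tape_front in the frame of bar_long_mid between -0.016 and 0.016 m and z of tape_hook in the frame of bar_long_mid below 0.0065 m and height (world z) of tape_mid below 0.034 m and angle between tape_mid's own z axis and vertical below 0.08 rad and value of joint tape_blade between 0.1305 and 0.1425 m and value of joint tape_lock above 0.34 rad), for 0.2 s.
At the end, for the whole second after the job is handed in: Shorter offcuts in the tray (centres inside, below 38 mm); the longest on the bench; the tape at rest on the empty hook by its loop (up to 16 mm outside, 35 mm inside the seat), locked at 145.5 to 155.5 mm; that hook faces the stand's front within 35 degrees (x of bar_a_mid in the frame of tray between -0.095 and 0.095 m and y of bar_a_mid in the frame of tray between -0.08 and 0.08 m and z of each of bar_a_mid, bar_b_mid, bar_c_mid in the frame of tray below 0.038 m and x of bar_b_mid in the frame of tray between -0.095 and 0.095 m and y of bar_b_mid in the frame of tray between -0.08 and 0.08 m and x of bar_c_mid in the frame of tray between -0.095 and 0.095 m and y of bar_c_mid in the frame of tray between -0.08 and 0.08 m and height (world z) of bar_long_mid below 0.012 m and horizontal distance between bar_long_mid and tray above 0.13 m and value of joint tape_blade between 0.1315 and 0.1415 m and value of joint tape_lock above 0.34 rad and x of tape_bail in the frame of free_hook between -0.016 and 0.035 m and y of tape_bail in the frame of free_hook between -0.012 and 0.012 m and z of tape_bail in the frame of free_hook between -0.002 and 0.016 m and height (world z) of tape_mid above 0.11 m and x of free_hook in the frame of stand below -0.078 m and linear speed of tape below 0.03 m/s); the robot touches nothing.
It fails at once if the copper flange or the boring head is knocked out of its place (by more than 30 mm) (distance of any of flange_mid, boring_mid from where it was at the start of the episode above 0.03 m).
Of bar_a, bar_b, bar_c only 2 to 3 are there at a start; the rules pass over those that are not, and their reading is None.
At some moment in a run one of bar_long, bar_a, bar_b, bar_c may be knocked a few centimetres aside while the robot is not near it.
It also fails if it takes over 192 s, if anything falls off the work surface, if the arm or the gripper's body presses on something with over 40 N, if the wrist force passes 120 N, or if a joint passes its speed limit or range.

## Working session

There is one attempt and no reset: what is moved stays moved. The work goes in short steps, Python scripts to look and compute and a tool call to move; the robot and the scene stay as the last step left them, time stands still between calls to the robot, and variables do not carry over. Pictures are saved under pics/ and viewed, at most 14 in all, crops included, and the job is handed in when it is done.

Besides the shell and the picture viewer there is one more tool, called after "Emit:" as name(argument=value, ...) on one line, values as JSON. play_rows: Moves the arm, as the interface text tells. Its arguments: {"type":"object","properties":{"increments":{"type":"array","items":{"type":"array","items":{"type":"number"}}}},"required":["increments"]}

```bash
mkdir -p pics; ls
cat > h.py <<'E'
import numpy as np, cv2
from plant import arm, camera
def K(c):
    f=192/np.tan(np.radians(c["fov_y"]/2)); return np.array([[f,0,c["cx"]],[0,f,c["cy"]],[0,0,1.]])
def view(c,st=None):
    if "view" in c: return np.array(c["view"])
    T=np.eye(4);T[:3,:3]=st["tcp_rot"];T[:3,3]=st["position"]
    return np.linalg.inv(T@np.array(c["tool_from_camera"]))
def ray(c,uv,z,V):
    p=cv2.undistortPoints(np.array(uv,float).reshape(-1,1,2),K(c),np.array(c["dist_coeffs"],float)).reshape(-1,2)
    d=np.c_[p[:,0],-p[:,1],-np.ones(len(p))]@V[:3,:3]; o=-V[:3,:3].T@V[:3,3]
    z=np.broadcast_to(z,len(p)); return o+d*((z-o[2])/d[:,2])[:,None]
def proj(c,P,V):
    q=np.array(P,float).reshape(-1,3)@V[:3,:3].T+V[:3,3]
    q=q*[1,-1,-1]
    return cv2.projectPoints(q,np.zeros(3),np.zeros(3),K(c),np.array(c["dist_coeffs"],float))[0].reshape(-1,2)
def snap(name,out,crop=None,s=1):
    st=arm.state(); c=camera(name); im=c["image"]
    np.savez("pics/"+out+".npz",**{k:v for k,v in c.items()},tcp_rot=st["tcp_rot"],position=st["position"])
    if crop: im=im[crop[1]:crop[3],crop[0]:crop[2]]
    cv2.imwrite("pics/"+out+".png",cv2.resize(im,None,fx=s,fy=s,interpolation=cv2.INTER_CUBIC))
    return c,view(c,st)
def load(out):
    d=dict(np.load("pics/"+out+".npz")); d["fov_y"]=float(d["fov_y"]); return d,view(d,d)
E
python3 - <<'E'
from h import *
for n in("top","scene"):
    c,V=snap(n,n+"0",s=1.5); print(n,c["fov_y"],c["cx"],c["cy"],c["dist_coeffs"]); print((-V[:3,:3].T@V[:3,3]).round(), V[:3,:3].round(2).tolist())
print(arm.state())
E
```

```text
pics
top 55.57984185069682 255.45760646527054 191.77745634897553 [0.00885731 0.         0.         0.         0.        ]
[ 399.    7. 1064.] [[0.02, -1.0, 0.02], [0.99, 0.02, 0.17], [-0.17, 0.02, 0.99]]
scene 54.23370702189263 256.40162528502157 197.79635836609916 [-0.03485347  0.          0.          0.          0.        ]
[1131. -552.  845.] [[0.71, 0.7, -0.01], [-0.45, 0.46, 0.77], [0.54, -0.54, 0.64]]
{'time_s': 0.1, 'joints': array([-7.93044608e+01,  5.03566880e+00,  7.86130070e+01,  2.42451566e-04,
        9.64621477e+01, -5.90851814e+00]), 'qvel': array([ 0.0762073 , -0.10807826, -0.1755782 , -0.03372144,  0.09320921,
       -0.07954085]), 'joint_efforts': array([ 1.37934705e-03, -3.41251552e+01, -3.03302515e+01,  7.19945971e-02,
        3.04779969e-02, -1.05986389e-04]), 'position': array([ 157.06874622, -526.63703467,  221.44085774]), 'tcp_rot': array([[ 9.58302242e-01,  2.85756341e-01, -3.54842836e-04],
       [ 2.85756489e-01, -9.58300377e-01,  1.90141018e-03],
       [ 2.03293994e-04, -1.92352428e-03, -9.99998129e-01]]), 'force': array([-0.1770375 , -0.30603354,  1.27892731]), 'torque': array([ 0.00187384, -0.00072126, -0.01056398]), 'grip_force': 0.0, 'width': 93.92448832084203}
```

View pics/top0.png

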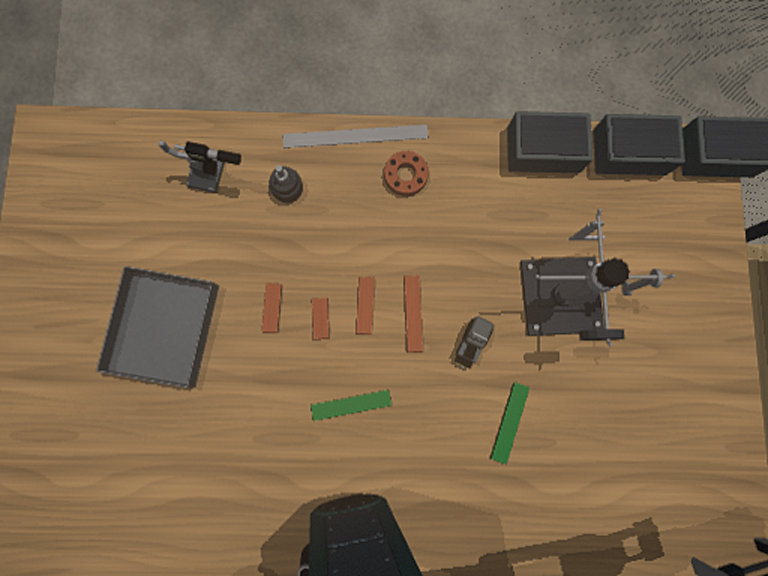

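View pics/scene0.png

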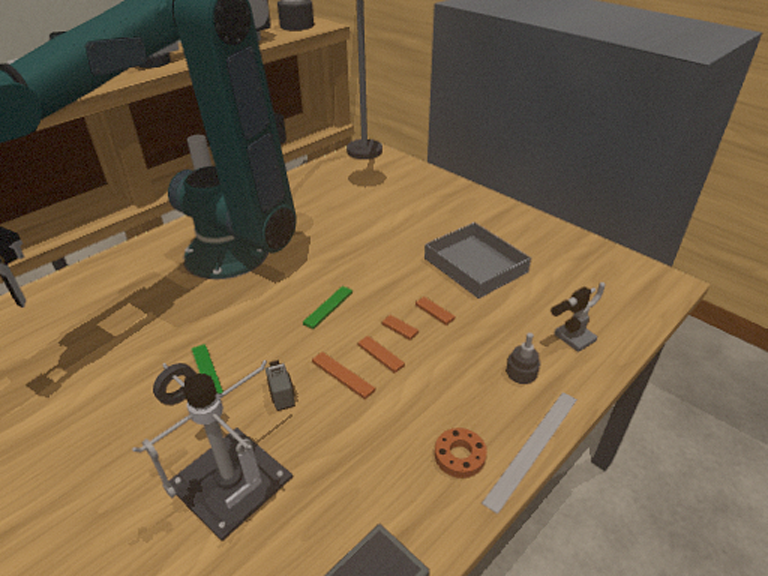

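```bash
cat > bars.py <<'E'
from h import *
def bars(c,V,z=10):
    im=c["image"]; h=cv2.cvtColor(im,cv2.COLOR_BGR2HSV); B,G,R=[im[...,i].astype(int) for i in range(3)]
    m=((h[...,0]<12)&(h[...,1]>110)&(R>90)).astype(np.uint8)
    m=cv2.resize(m*255,None,fx=1,fy=1)
    for k in cv2.findContours(m,0,cv2.CHAIN_APPROX_NONE)[0]:
        if cv2.contourArea(k)<120: continue
        P=ray(c,k.reshape(-1,2)+0.0,z,V)[:,:2].astype(np.float32)
        (x,y),(w,l),a=cv2.minAreaRect(P)
        if l>w: a+=90; w,l=l,w
        a=(a+90)%180-90
        print("bar",round(x),round(y),"len",round(w),"wid",round(l),"yaw",round(a,1))
E
python3 - <<'E'
from bars import *
c,V=load("top0"); bars(c,V)
im=c["image"]
cv2.imwrite("pics/c1.png",cv2.resize(im[130:270,290:470],None,fx=4.4,fy=4.2,interpolation=cv2.INTER_CUBIC))
# tray rim corners at z=45 (top pixels/1.5)
print(ray(c,np.array([[125,267],[218,284],[195,389],[98,372]])/1.5,45,V).round())
E
```

```text
bar 518 109 len 81 wid 29 yaw 2.3
bar 537 203 len 95 wid 30 yaw -1.8
bar 545 22 len 110 wid 30 yaw -1.7
bar 532 -72 len 150 wid 29 yaw 3.1
bar 822 -56 len 88 wid 87 yaw 44.9
[[603. 474.  45.]
 [574. 298.  45.]
 [380. 326.  45.]
 [407. 503.  45.]]
```

View pics/c1.png

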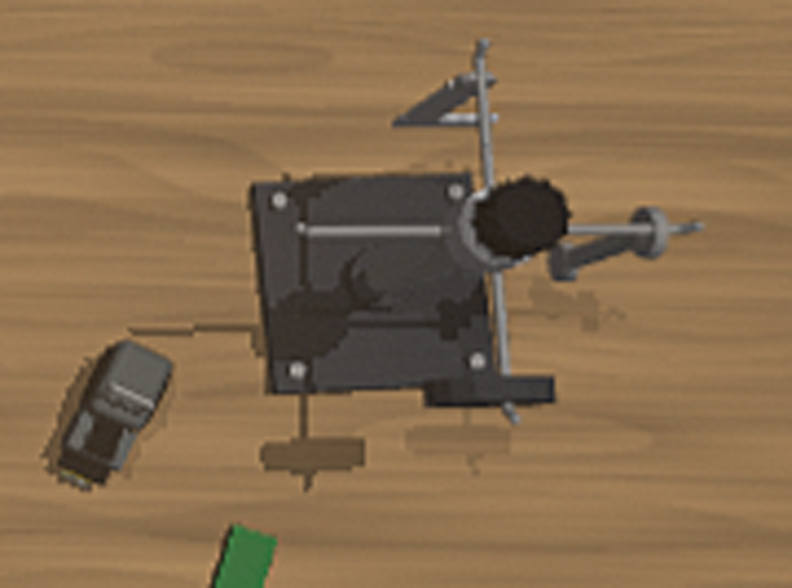

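```bash
cat > go.py <<'E'
import sys
from h import *
from scipy.spatial.transform import Rotation as Rn
# go.py x y z yaw [pitch about tool y deg]: prints tool-frame shift cm and rotvec from present pose
def go(x,y,z,yaw=0,pitch=0):
    s=arm.state(); R=np.array(s["tcp_rot"]); p=np.array(s["position"])
    T=(Rn.from_euler("z",yaw,degrees=True)*Rn.from_euler("x",180,degrees=True)*Rn.from_euler("y",pitch,degrees=True)).as_matrix()
    print("t",round(s["time_s"],1),"at",p.round(1),"w",round(float(s["width"]),1),"shift cm",(R.T@(np.array([x,y,z])-p)/10).round(2),"rot",Rn.from_matrix(R.T@T).as_rotvec().round(3))
if __name__=="__main__": go(*map(float,sys.argv[1:]))
E
python3 - <<'E'
from h import *
c,V=load("top0")
f=lambda l:np.array(l)/[4.4,4.2]+[290,130]-.5
P=ray(c,f([[252,185],[470,173],[490,388],[270,393]]),12,V);print("plate",P.round(),P.mean(0).round())
print("knob",ray(c,f([[528,214]]),250,V).round(1))
print("free rod end",ray(c,f([[301,228]]),200,V).round(1))
print("tape top rear L,R",ray(c,f([[125,342],[173,362],[88,415],[135,432]]),58,V).round(1))
print("front low",ray(c,f([[58,470],[92,487]]),20,V).round(1))
E
python3 go.py 518 109 100 0
```

```text
plate [[ 641. -284.   12.]
 [ 653. -432.   12.]
 [ 500. -439.   12.]
 [ 494. -292.   12.]] [ 572. -362.   12.]
knob [[ 573.1 -362.5  250. ]]
free rod end [[ 572.7 -258.4  200. ]]
tape top rear L,R [[ 521.6 -187.6   58. ]
 [ 508.9 -218.    58. ]
 [ 472.8 -163.8   58. ]
 [ 462.2 -193.3   58. ]]
front low [[ 438.  -150.5   20. ]
 [ 427.  -172.5   20. ]]
t 0.1 at [ 157.1 -526.6  221.4] w 93.9 shift cm [ 52.75 -50.58  12.25] rot [-0.002  0.     0.29 ]
```

Emit:
play_rows(increments=[[0,0,0,0,0,0.145,7],[0,0,0,0,0,0.145,7],[2.4,-4.2,0,0,0,0,7],[2.4,-4.2,0,0,0,0,7],[2.4,-4.2,0,0,0,0,7]])

```text
time_s: 0.6
position: [229.5, -399.5, 221.6]
tcp_rot: [[1.0, -0.002, -0.0], [-0.002, -1.0, 0.001], [-0.0, -0.001, -1.0]]
force: [0.3, 0.2, 0.7]
width: 70.3
grip_force: 0.0
```

Emit:
play_rows(increments=[[2.4,-4.2,0,0,0,0,7],[2.4,-4.2,0,0,0,0,7],[2.4,-4.2,0,0,0,0,7],[2.4,-4.2,0,0,0,0,7],[2.4,-4.2,0,0,0,0,7]])

```text
time_s: 1.1
position: [349.5, -189.2, 222.2]
tcp_rot: [[1.0, -0.001, 0.0], [-0.001, -1.0, -0.0], [0.0, 0.0, -1.0]]
force: [0.5, -1.3, -0.4]
width: 69.7
grip_force: 0.0
```

Emit:
play_rows(increments=[[2.4,-4.2,0,0,0,0,7],[2.4,-4.2,0,0,0,0,7],[2.4,-4.2,0,0,0,0,7],[2.4,-4.2,0,0,0,0,7],[2.4,-4.2,0,0,0,0,7]])

```text
time_s: 1.6
position: [469.6, 20.9, 222.1]
tcp_rot: [[1.0, 0.0, -0.0], [0.0, -1.0, -0.0], [-0.0, 0.0, -1.0]]
force: [0.1, 0.4, -0.1]
width: 69.8
grip_force: 0.0
```

```bash
python3 go.py 518 109 100 0
python3 - <<'E'
from bars import *
c,V=snap("wrist","w0",s=1.5); bars(c,V)
E
```

```text
t 1.6 at [469.6  20.9 222.1] w 69.8 shift cm [ 4.84 -8.81 12.21] rot [0. 0. 0.]
bar 519 108 len 80 wid 31 yaw 5.2
bar 537 201 len 96 wid 33 yaw -2.1
bar 546 22 len 112 wid 30 yaw -1.6
bar 532 -72 len 150 wid 31 yaw 3.1
```

View pics/w0.png

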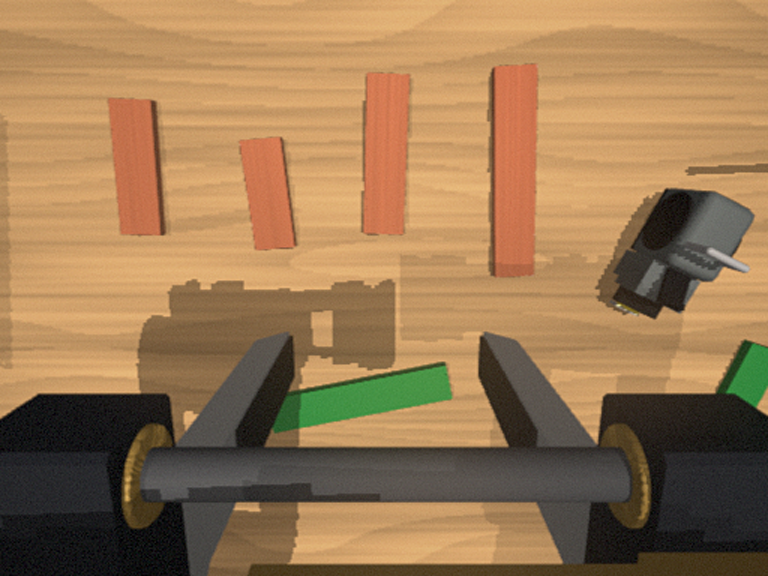

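Emit:
play_rows(increments=[[2.45,-4.4,0,0,0,-0.07,6],[2.45,-4.4,0,0,0,0,6],[0,0,4.7,0,0,0,6],[0,0,4.7,0,0,0,6],[0,0,4.7,0,0,0,6]])

```text
time_s: 2.15
position: [514.6, 108.2, 79.7]
tcp_rot: [[0.997, 0.071, 0.0], [0.071, -0.997, -0.0], [0.0, 0.0, -1.0]]
force: [0.3, -0.9, -0.4]
width: 59.9
grip_force: 0.0
```

Emit:
play_rows(increments=[[0,0,4.5,0,0,0,6],[0,0,1.7,0,0,0,6],[0,0,0,0,0,0,6],[0,0,0,0,0,0,2.6],[0,0,0,0,0,0,2.6]])

```text
time_s: 2.65
position: [514.7, 107.6, 19.2]
tcp_rot: [[0.998, 0.07, -0.0], [0.07, -0.998, -0.0], [-0.0, 0.0, -1.0]]
force: [-0.3, -1.0, 0.1]
width: 47.4
grip_force: 0.0
```

Emit:
play_rows(increments=[[0,0,0,0,0,0,2.6],[0,0,0,0,0,0,2.6],[0,0,0,0,0,0,2.6]])

```text
time_s: 2.95
position: [514.8, 107.7, 19.5]
tcp_rot: [[0.998, 0.07, 0.0], [0.07, -0.998, -0.0], [0.0, 0.0, -1.0]]
force: [0.2, -0.4, -0.2]
width: 29.6
grip_force: 30.0
```

```bash
python3 go.py 518 109 100 0
```

```text
t 3.0 at [514.8 107.7  19.5] w 29.6 shift cm [ 0.33 -0.1  -8.05] rot [ 0.   -0.    0.07]
```

Emit:
play_rows(increments=[[0,0,-4.6,0,0,0,2.6],[0,0,-4.6,0,0,0,2.6],[-0.23,-4.16,0,0,0,0,2.6],[-0.23,-4.16,0,0,0,0,2.6],[-0.23,-4.16,0,0,0,0,2.6]])

```text
time_s: 3.45
position: [498.9, 232.8, 111.5]
tcp_rot: [[0.998, 0.068, 0.0], [0.068, -0.998, 0.0], [0.0, -0.0, -1.0]]
force: [0.4, -0.2, -2.8]
width: 29.4
grip_force: 30.0
```

Emit:
play_rows(increments=[[-0.23,-4.16,0,0,0,0,2.6],[-0.23,-4.16,0,0,0,0,2.6],[-0.23,-4.16,0,0,0,0.115,2.6],[0,0,0,0,0,0.115,2.6],[0,0,0,0,0,0,2.6]])

```text
time_s: 3.95
position: [482.7, 356.7, 110.3]
tcp_rot: [[0.988, -0.157, -0.002], [-0.157, -0.988, -0.001], [-0.001, 0.002, -1.0]]
force: [0.0, -0.2, -2.6]
width: 29.8
grip_force: 30.0
```

```bash
python3 go.py 484 356 30 -9;  python3 - <<'E'
from bars import *
c,V=snap("wrist","w1",s=1.5); bars(c,V)
E
```

```text
t 4.0 at [482.7 356.7 110.3] w 29.8 shift cm [0.16 0.04 8.03] rot [ 0.002  0.001 -0.   ]
bar 454 362 len 120 wid 46 yaw -8.7
bar 537 205 len 96 wid 34 yaw -2.1
```

View pics/w1.png

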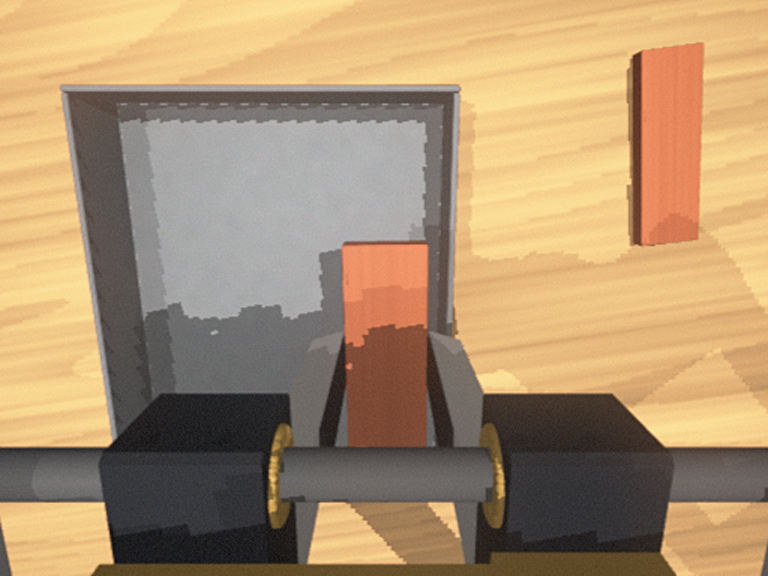

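Run:
```python
from h import *
c,V=load("w1"); P=ray(c,np.array([[62,87],[460,87],[453,330],[112,420]])/1.5-.17,45,V)[:,:2]; print(P.round(1))
R=np.array(c["tcp_rot"])[:2,:2]; print(((P-c["position"][:2])@R).round(1))
```

```text
[[605.2 476.6]
 [578.8 310.1]
 [471.6 326.7]
 [451.7 500.6]]
[[ 102.3 -137.6]
 [ 102.2   30.9]
 [  -6.2   31.4]
 [ -53.2 -137.3]]
```

Emit:
play_rows(increments=[[0,-1.0,2.0,0,0,0,2.6],[0,0,4.0,0,0,0,2.6],[0,0,2.0,0,0,0,2.6],[0,0,0,0,0,0,2.6],[0,0,0,0,0,0,4]])

```text
time_s: 4.5
position: [485.8, 365.0, 31.9]
tcp_rot: [[0.987, -0.16, 0.0], [-0.16, -0.987, -0.0], [0.0, 0.0, -1.0]]
force: [-0.4, 0.3, 0.1]
width: 34.6
grip_force: 0.0
```

Emit:
play_rows(increments=[[0,0,0,0,0,0,4],[0,0,-4.0,0,0,0,4],[0,0,-4.5,0,0,0,4],[0,0,0,0,0,-0.12,6],[0,0,0,0,0,0,6]])

```text
time_s: 5.0
position: [487.5, 366.9, 121.8]
tcp_rot: [[0.999, -0.04, 0.008], [-0.04, -0.999, 0.005], [0.008, -0.005, -1.0]]
force: [-0.2, -1.2, -0.6]
width: 52.7
grip_force: 0.0
```

```bash
python3 go.py 537 203 19.3 -2;  python3 - <<'E'
from bars import *
c,V=snap("wrist","w2",s=1.5); bars(c,V)
c,V=snap("top","t2",s=1.5); bars(c,V)
E
```

```text
t 5.0 at [487.5 366.9 121.8] w 52.7 shift cm [ 5.52 16.23 10.21] rot [-0.005 -0.008 -0.005]
bar 488 364 len 81 wid 30 yaw -8.4
bar 537 206 len 96 wid 34 yaw -2.0
bar 537 203 len 95 wid 30 yaw -1.8
bar 545 22 len 110 wid 30 yaw -1.7
bar 532 -72 len 150 wid 29 yaw 3.1
bar 821 -55 len 89 wid 87 yaw -88.5
```

Emit:
play_rows(increments=[[1.4,4.05,0,0,0,0,6],[1.4,4.05,0,0,0,0,6],[1.4,4.05,0,0,0,0,6],[1.4,4.05,0,0,0,0,6],[0,0,4.5,0,0,0,6]])

```text
time_s: 5.6
position: [540.9, 198.0, 77.3]
tcp_rot: [[0.999, -0.048, 0.014], [-0.048, -0.999, 0.001], [0.014, -0.002, -1.0]]
force: [0.7, 0.8, -0.1]
width: 60.1
grip_force: 0.0
```

Emit:
play_rows(increments=[[0,0,4.0,0,0,0,6],[0,0,1.7,0,0,0,6],[0,0,0,0,0,0,6],[0,0,0,0,0,0,2.6],[0,0,0,0,0,0,2.6]])

```text
time_s: 6.1
position: [535.9, 201.6, 17.2]
tcp_rot: [[0.999, -0.042, 0.003], [-0.042, -0.999, 0.0], [0.003, -0.001, -1.0]]
force: [-0.9, -0.7, 12.4]
width: 47.5
grip_force: 6.0
```

Emit:
play_rows(increments=[[0,0,0,0,0,0,2.6],[0,0,0,0,0,0,2.6],[0,0,0,0,0,0,2.6],[0,0,-4.5,0,0,0,2.6],[0,0,-4.5,0,0,0,2.6]])

```text
time_s: 6.6
position: [532.0, 200.7, 101.7]
tcp_rot: [[0.999, -0.042, -0.008], [-0.042, -0.999, -0.002], [-0.008, 0.003, -1.0]]
force: [1.2, 0.4, -2.6]
width: 30.0
grip_force: 30.0
```

```bash
python3 go.py 500 451 110 -9
```

```text
t 6.6 at [532.  200.7 101.7] w 30.0 shift cm [ -4.26 -24.87  -0.87] rot [0.003 0.008 0.115]
```

Emit:
play_rows(increments=[[-0.71,-4.15,-0.9,0,0,0,2.6],[-0.71,-4.15,0,0,0,0,2.6],[-0.71,-4.15,0,0,0,0,2.6],[-0.71,-4.15,0,0,0,0,2.6],[-0.71,-4.15,0,0,0,0,2.6]])

```text
time_s: 7.1
position: [506.1, 411.0, 110.9]
tcp_rot: [[0.999, -0.042, -0.004], [-0.042, -0.999, -0.003], [-0.003, 0.003, -1.0]]
force: [0.6, -0.3, -3.0]
width: 29.5
grip_force: 30.0
```

Emit:
play_rows(increments=[[-0.71,-4.15,0,0,0,0.115,2.6],[0,0,0,0,0,0,2.6],[0,0,4,0,0,0,2.6],[0,0,3,0,0,0,2.6],[0,0,0,0,0,0,2.6]])

```text
time_s: 7.6
position: [497.7, 448.0, 34.8]
tcp_rot: [[0.988, -0.155, -0.013], [-0.156, -0.988, -0.01], [-0.011, 0.012, -1.0]]
force: [-0.1, -1.2, -3.5]
width: 29.6
grip_force: 30.0
```

```bash
python3 go.py 500 451 31 -9
```

```text
t 7.6 at [497.7 448.   34.8] w 29.6 shift cm [ 0.18 -0.34  0.38] rot [0.012 0.011 0.001]
```

Emit:
play_rows(increments=[[0,0,0.3,0,0,0,2.6],[0,0,0,0,0,0,4],[0,0,0,0,0,0,4],[0,0,-4.5,0,0,0,4],[0,0,-4.5,0,0,0,4]])

```text
time_s: 8.1
position: [502.0, 451.7, 132.0]
tcp_rot: [[0.988, -0.155, -0.0], [-0.155, -0.988, -0.0], [-0.0, 0.001, -1.0]]
force: [0.9, 1.0, 0.1]
width: 40.5
grip_force: 0.0
```

Emit:
play_rows(increments=[[0,0,0,0,0,-0.12,6],[1.0,4.6,0,0,0,0,6],[1.0,4.6,0,0,0,0,6],[1.0,4.6,0,0,0,0,6],[1.0,4.6,0,0,0,0,6]])

```text
time_s: 8.6
position: [536.8, 265.5, 133.6]
tcp_rot: [[0.999, -0.035, 0.005], [-0.035, -0.999, 0.002], [0.005, -0.002, -1.0]]
force: [1.2, -0.1, 0.2]
width: 59.7
grip_force: 0.0
```

Emit:
play_rows(increments=[[0.6,4.6,0,0,0,0,6],[0,4.6,0,0,0,0,6],[0,4.6,0,0,0,0,6],[0,4.6,0,0,0,0,6],[0,0,0,0,0,0,6]])

```text
time_s: 9.1
position: [536.3, 77.6, 133.4]
tcp_rot: [[0.999, -0.042, 0.005], [-0.042, -0.999, -0.002], [0.005, 0.002, -1.0]]
force: [-0.3, 1.0, 0.2]
width: 59.9
grip_force: 0.0
```

```bash
python3 go.py 545 22 19.5 -1.7;  python3 - <<'E'
from bars import *
c,V=snap("top","t3",s=1.5); bars(c,V)
E
```

```text
t 9.1 at [536.3  77.6 133.4] w 59.9 shift cm [ 1.04  5.49 11.41] rot [ 0.002 -0.005 -0.013]
bar 488 364 len 80 wid 30 yaw -8.3
bar 504 453 len 95 wid 29 yaw -8.8
bar 531 -72 len 148 wid 29 yaw 3.1
bar 821 -55 len 89 wid 87 yaw 26.6
```

Emit:
play_rows(increments=[[-2,0,-4,0,0,-0.012,6],[-2,2.5,-4,0,0,0,6],[0,0,0,0,0,0,6]])

```text
time_s: 9.45
position: [497.3, 59.5, 218.3]
tcp_rot: [[1.0, -0.023, 0.015], [-0.023, -1.0, -0.0], [0.015, 0.0, -1.0]]
force: [0.4, 1.3, 0.3]
width: 59.9
grip_force: 0.0
```

```bash
python3 go.py 545 22 19.5 -1.7;  python3 - <<'E'
from bars import *
c,V=snap("wrist","w3",s=1.5); bars(c,V)
E
```

```text
t 9.4 at [497.3  59.5 218.3] w 59.9 shift cm [ 4.55  3.64 19.95] rot [-0.    -0.015  0.006]
bar 546 22 len 111 wid 30 yaw -1.9
bar 532 -71 len 149 wid 32 yaw 3.6
```

Emit:
play_rows(increments=[[2.3,1.85,4,0,0,0,6],[2.3,1.85,4.5,0,0,0,6],[0,0,4.5,0,0,0,6],[0,0,4.5,0,0,0,6],[0,0,1.2,0,0,0,6]])

```text
time_s: 10.0
position: [534.0, 24.3, 19.0]
tcp_rot: [[1.0, -0.022, -0.012], [-0.022, -1.0, 0.001], [-0.012, -0.001, -1.0]]
force: [-0.3, -0.0, -1.1]
width: 60.1
grip_force: 0.0
```

Emit:
play_rows(increments=[[0,0,0.5,0,0,0,6],[0,0,0,0,0,0,6]])

```text
time_s: 10.2
position: [539.6, 23.4, 21.7]
tcp_rot: [[1.0, -0.022, 0.002], [-0.022, -1.0, 0.0], [0.002, -0.0, -1.0]]
force: [0.2, 0.3, 1.5]
width: 60.0
grip_force: 0.0
```

```bash
python3 go.py 545 22 19.5 -1.7
```

```text
t 10.2 at [539.6  23.4  21.7] w 60.0 shift cm [0.54 0.13 0.22] rot [-0.    -0.002  0.007]
```

Emit:
play_rows(increments=[[0,0,0.2,0,0,0,6],[0,0,0,0,0,0,2.6],[0,0,0,0,0,0,2.6],[0,0,0,0,0,0,2.6],[0,0,0,0,0,0,2.6]])

```text
time_s: 10.7
position: [538.9, 22.6, 19.2]
tcp_rot: [[1.0, -0.023, 0.001], [-0.023, -1.0, -0.0], [0.001, 0.0, -1.0]]
force: [0.6, -2.8, 0.5]
width: 31.3
grip_force: 1.4
```

Emit:
play_rows(increments=[[0,0,0,0,0,0,2.6],[0,0,-4.5,0,0,0,2.6],[0,0,-4.5,0,0,0,2.6],[-0.4,-4.8,0,0,0,0,2.6],[-0.4,-4.8,0,0,0,0,2.6]])

```text
time_s: 11.2
position: [533.9, 119.0, 110.4]
tcp_rot: [[1.0, -0.027, 0.003], [-0.027, -1.0, 0.001], [0.003, -0.001, -1.0]]
force: [0.9, 0.8, -3.1]
width: 29.3
grip_force: 30.0
```

Emit:
play_rows(increments=[[-0.4,-4.8,0,0,0,0,2.6],[-0.4,-4.8,0,0,0,0,2.6],[-0.4,-4.8,0,0,0,0,2.6],[-0.4,-4.8,0,0,0,0,2.6],[-0.4,-4.8,0,0,0,0.13,2.6]])

```text
time_s: 11.7
position: [517.2, 361.0, 107.2]
tcp_rot: [[0.988, -0.156, -0.002], [-0.156, -0.988, -0.001], [-0.002, 0.001, -1.0]]
force: [1.3, -0.8, -2.5]
width: 30.0
grip_force: 30.0
```

Emit:
play_rows(increments=[[0,0,0,0,0,0,2.6],[0,0,0,0,0,0,2.6]])

```text
time_s: 11.9
position: [517.2, 359.9, 106.9]
tcp_rot: [[0.989, -0.149, -0.003], [-0.149, -0.989, -0.002], [-0.002, 0.003, -1.0]]
force: [-0.0, -0.4, -3.0]
width: 29.4
grip_force: 30.0
```

```bash
python3 go.py 493 409 34 -9
```

```text
t 11.9 at [517.2 359.9 106.9] w 29.4 shift cm [-3.11 -4.51  7.28] rot [0.003 0.002 0.007]
```

Emit:
play_rows(increments=[[-3.2,-4.4,0,0,0,0,2.6],[0,0,3.6,0,0,0,2.6],[0,0,3.6,0,0,0,2.6],[0,0,0,0,0,0,2.6],[0,0,0,0,0,0,4]])

```text
time_s: 12.4
position: [495.6, 402.2, 36.3]
tcp_rot: [[0.988, -0.154, -0.002], [-0.154, -0.988, -0.001], [-0.001, 0.002, -1.0]]
force: [-0.4, 0.4, 0.8]
width: 34.3
grip_force: 0.0
```

Emit:
play_rows(increments=[[0,0,0,0,0,0,4],[0,0,-4.6,0,0,0,4],[0,0,-4.6,0,0,0,4],[0,0,-4.6,0,0,0,4],[0,0,-4.6,0,0,0,4]])

```text
time_s: 12.9
position: [496.5, 403.7, 227.0]
tcp_rot: [[0.988, -0.153, 0.006], [-0.153, -0.988, 0.004], [0.005, -0.005, -1.0]]
force: [0.2, 0.3, 0.4]
width: 39.8
grip_force: 0.0
```

```bash
python3 go.py 573 -362 310 0;  python3 - <<'E'
from bars import *
c,V=snap("top","t4",s=1.5); bars(c,V)
E
```

```text
t 12.9 at [496.5 403.7 227. ] w 39.8 shift cm [19.34 74.45 -8.56] rot [-0.004 -0.006 -0.154]
bar 488 365 len 80 wid 30 yaw -8.6
bar 504 452 len 95 wid 28 yaw -10.7
bar 501 401 len 111 wid 30 yaw -9.9
bar 531 -72 len 148 wid 29 yaw 3.1
bar 821 -55 len 89 wid 87 yaw -88.5
```

View pics/t4.png

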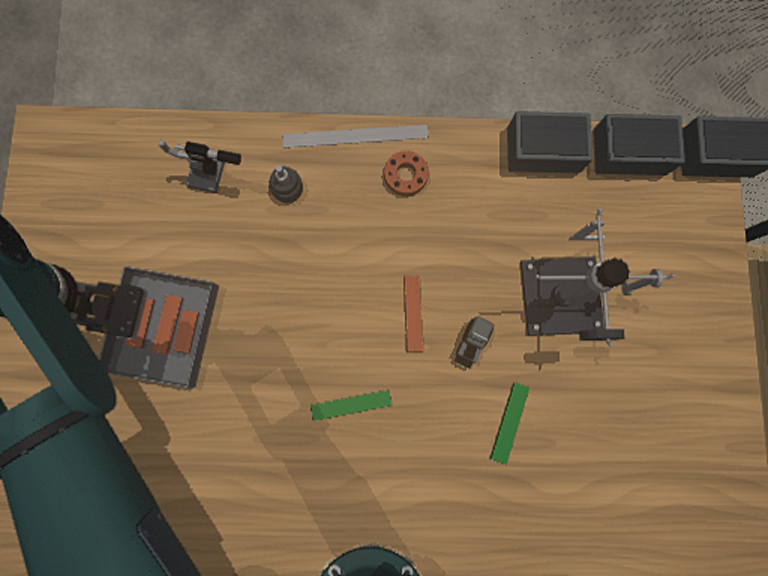

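Emit:
play_rows(increments=[[0,0,-4.3,0,0,0,7],[0,0,-4.3,0,0,0,7],[1.2,4.65,0,0,0,0,7],[1.2,4.65,0,0,0,0,7],[1.2,4.65,0,0,0,0,7]])

```text
time_s: 13.45
position: [510.5, 259.0, 310.9]
tcp_rot: [[0.988, -0.152, 0.008], [-0.152, -0.988, 0.003], [0.007, -0.004, -1.0]]
force: [0.6, -0.7, -0.3]
width: 69.3
grip_force: 0.0
```

Emit:
play_rows(increments=[[1.2,4.65,0,0,0,0,7],[1.2,4.65,0,0,0,0,7],[1.2,4.65,0,0,0,0,7],[1.2,4.65,0,0,0,0,7],[1.2,4.65,0,0,0,0,7]])

```text
time_s: 13.95
position: [533.9, 19.1, 310.6]
tcp_rot: [[0.988, -0.153, 0.007], [-0.153, -0.988, -0.001], [0.007, -0.0, -1.0]]
force: [0.4, -1.2, -1.0]
width: 70.0
grip_force: 0.0
```

Emit:
play_rows(increments=[[1.2,4.65,0,0,0,0,7],[1.2,4.65,0,0,0,0,7],[1.2,4.65,0,0,0,0,7],[1.2,4.65,0,0,0,0,7],[0,0,0,0,0,0,7]])

```text
time_s: 14.45
position: [552.5, -176.0, 308.9]
tcp_rot: [[0.987, -0.161, 0.004], [-0.161, -0.987, -0.004], [0.004, 0.004, -1.0]]
force: [-0.1, -0.0, -0.9]
width: 69.6
grip_force: 0.0
```

```bash
python3 go.py 573 -362 310 -8.8;  python3 - <<'E'
from h import *
c,V=snap("wrist","w4",s=1.5)
E
```

```text
t 14.4 at [ 552.5 -176.   308.9] w 69.6 shift cm [ 5.02 18.03 -0.03] rot [ 0.004 -0.004 -0.008]
```

View pics/w4.png

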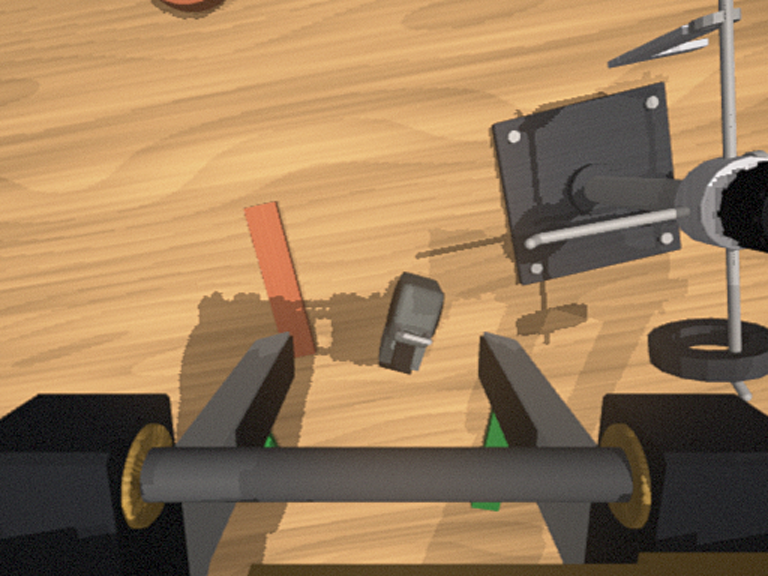

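Run:
```python
from h import *
c,V=load("w4")
g=lambda l:np.array(l)/1.5-.17
P=ray(c,g([[492,125],[663,83],[681,248],[520,285]]),12,V)[:,:2];print(P.round(1),P.mean(0).round(1))
d=P[0]-P[3]+P[1]-P[2];print("yaw",np.degrees(np.arctan2(d[1],d[0])))
d=P[0]-P[1]+P[3]-P[2];print("yaw",np.degrees(np.arctan2(d[1],d[0]))-90)
print("hook tip",ray(c,g([[531,243]]),209,V),"rod",ray(c,g([[560,238],[680,213]]),200,V))
print("bail ends",ray(c,g([[400,336],[430,341]]),80,V))
```

```text
[[ 641.3 -284.8]
 [ 651.8 -433.3]
 [ 505.3 -445.3]
 [ 494.5 -294.8]] [ 573.2 -364.5]
yaw 4.287321712626648
yaw 4.06440442901858
hook tip [[ 570.61761174 -256.06653346  209.        ]] rod [[ 569.04576751 -274.29730549  200.        ]
 [ 572.06415712 -339.10717832  200.        ]]
bail ends [[ 486.45262736 -177.12441832   80.        ]
 [ 478.14569851 -200.81821163   80.        ]]
```

Emit:
play_rows(increments=[[1.2,4.5,0,0,0,-0.008,7],[1.2,4.5,0,0,0,0,7],[1.2,4.5,0,0,0,0,7],[1.2,4.5,0,0,0,0,7],[0,0,0,0,0,0,7]])

```text
time_s: 15.0
position: [573.5, -359.2, 306.0]
tcp_rot: [[0.989, -0.15, -0.0], [-0.15, -0.989, -0.002], [0.0, 0.002, -1.0]]
force: [0.5, 0.1, -0.9]
width: 70.1
grip_force: 0.0
```

```bash
python3 go.py 573 -362 244 -8.8;  python3 - <<'E'
from h import *
c,V=snap("wrist","w5",s=1.5)
E
```

```text
t 15.0 at [ 573.5 -359.2  306. ] w 70.1 shift cm [-0.01  0.28  6.2 ] rot [ 0.002 -0.     0.003]
```

View pics/w5.png

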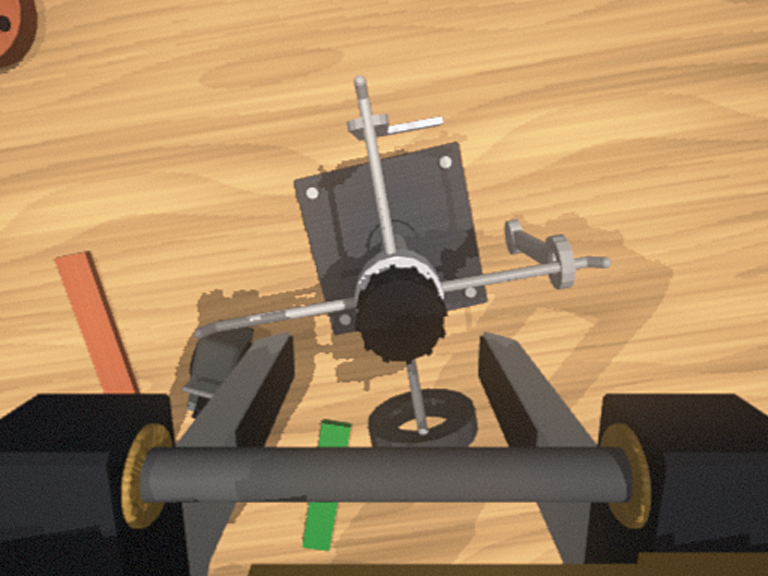

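Emit:
play_rows(increments=[[0,0.45,0,0,0,0,7],[0,0,3.0,0,0,0,7],[0,0,3.1,0,0,0,7],[0,0,0,0,0,0,7],[0,0,0,0,0,0,3.6]])

```text
time_s: 15.55
position: [573.4, -357.6, 247.1]
tcp_rot: [[0.99, -0.143, 0.001], [-0.143, -0.99, -0.0], [0.001, 0.0, -1.0]]
force: [-0.9, 0.8, -0.5]
width: 65.0
grip_force: 0.0
```

Emit:
play_rows(increments=[[0,0,0,0,0,0,3.6],[0,0,0,0,0,0,3.6],[0,0,0,0,0,0,3.6],[0,0,0,0,0,0,3.6]])

```text
time_s: 15.95
position: [573.2, -365.9, 249.2]
tcp_rot: [[0.989, -0.15, 0.005], [-0.15, -0.989, -0.015], [0.007, 0.014, -1.0]]
force: [0.3, -12.9, 0.1]
width: 39.2
grip_force: 30.0
```

```bash
python3 go.py 573 -362 244 -8.8; python3 -c "
from h import *
s=arm.state();print(s['force'],s['torque'],s['grip_force'],s['joints'].round())"
```

```text
t 15.9 at [ 573.2 -365.9  249.2] w 39.2 shift cm [-0.09 -0.39  0.52] rot [ 0.014 -0.007  0.003]
[  0.2670764  -12.92020753   0.10433971] [-2.4099407   0.0177022   0.05634841] 29.98562067747116 [-37.  21.  56.  -1. 102.  61.]
```

Emit:
play_rows(increments=[[-0.05,0.5,0,0,0,0,3.6],[0,0,0,0,0,0,3.6],[0,0,0,0,0,-0.13,3.6],[0,0,0,0,0,-0.135,3.6],[0,0,0,0,0,-0.135,3.6]])

```text
time_s: 16.45
position: [573.2, -366.1, 249.1]
tcp_rot: [[0.967, 0.256, 0.006], [0.256, -0.967, -0.007], [0.004, 0.008, -1.0]]
force: [2.5, -5.7, 4.3]
width: 39.2
grip_force: 30.0
```

Emit:
play_rows(increments=[[0,0,0,0,0,-0.135,3.6],[0,0,0,0,0,-0.135,3.6],[0,0,0,0,0,-0.135,3.6],[0,0,0,0,0,-0.135,3.6],[0,0,0,0,0,-0.135,3.6]])

```text
time_s: 16.95
position: [573.3, -366.1, 249.0]
tcp_rot: [[0.594, 0.804, 0.006], [0.804, -0.594, -0.007], [-0.002, 0.009, -1.0]]
force: [2.4, -6.0, 3.6]
width: 39.2
grip_force: 30.0
```

Emit:
play_rows(increments=[[0,0,0,0,0,-0.135,3.6],[0,0,0,0,0,-0.135,3.6],[0,0,0,0,0,-0.135,3.6],[0,0,0,0,0,-0.135,3.6],[0,0,0,0,0,0,3.6]])

```text
time_s: 17.45
position: [573.4, -366.2, 249.0]
tcp_rot: [[0.099, 0.995, 0.007], [0.995, -0.099, -0.007], [-0.006, 0.007, -1.0]]
force: [2.9, -6.7, 4.8]
width: 39.6
grip_force: 30.0
```

```bash
python3 go.py 573 -365 249 85
python3 - <<'E'
from h import *
s=arm.state();print(s['force'],s['torque'],s['grip_force'],s['joints'].round())
c,V=snap("scene","s5",s=1.5)
E
```

```text
t 17.4 at [ 573.4 -366.2  249. ] w 39.6 shift cm [ 0.11 -0.05  0.  ] rot [ 0.007  0.006 -0.012]
[ 2.85378817 -6.65558567  4.83538464] [-1.05827291 -0.71210343  0.0921009 ] 29.99297261238098 [-37.  22.  56.  -0. 102. -32.]
```

View pics/s5.png

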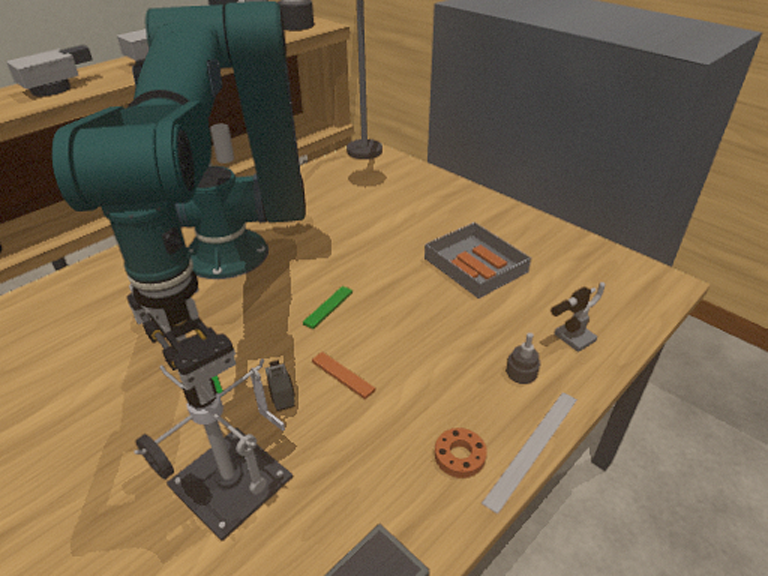

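Emit:
play_rows(increments=[[0,0,0,0,0,0,7],[0,0,0,0,0,0,7],[0,0,0,0,0,0,7],[0,0,-3,0,0,0,7],[0,0,-3,0,0,0,7]])

```text
time_s: 18.0
position: [571.2, -363.1, 303.8]
tcp_rot: [[0.1, 0.995, -0.005], [0.995, -0.1, 0.004], [0.003, -0.005, -1.0]]
force: [0.4, 0.4, -0.2]
width: 69.2
grip_force: 0.0
```

Emit:
play_rows(increments=[[3.3,-2.9,0,0,0,0,7],[3.4,-3.1,0,0,0,0,7],[3.4,-3.1,0,0,0,0,7],[3.4,-3.1,0,0,0,0,7],[3.4,-3.1,0,0,0,0,7]])

```text
time_s: 18.5
position: [435.1, -178.6, 305.0]
tcp_rot: [[0.101, 0.995, -0.001], [0.995, -0.101, 0.001], [0.001, -0.002, -1.0]]
force: [0.1, -0.3, 0.2]
width: 69.7
grip_force: 0.0
```

Emit:
play_rows(increments=[[2.0,-1.9,0,0,0,0.149,7],[0,0,1,0,0,0.149,7],[0,0,1,0,0,0.149,7],[0,0,1,0,0,0.149,7],[0,0,1,0,0,0.149,7]])

```text
time_s: 19.0
position: [419.3, -158.0, 265.0]
tcp_rot: [[0.752, 0.659, -0.001], [0.659, -0.752, 0.001], [-0.0, -0.001, -1.0]]
force: [-1.1, 0.2, 0.1]
width: 70.3
grip_force: 0.0
```

Emit:
play_rows(increments=[[0,0,1,0,0,0.149,7],[0,0,1,0,0,0.149,7],[0,0,1,0,0,0.149,7],[0,0,1,0,0,0.149,7],[0,0,0,0,0,0.149,7]])

```text
time_s: 19.5
position: [418.6, -157.7, 223.5]
tcp_rot: [[1.0, -0.026, -0.004], [-0.026, -1.0, 0.003], [-0.004, -0.002, -1.0]]
force: [0.8, 0.3, -0.1]
width: 70.1
grip_force: 0.0
```

Emit:
play_rows(increments=[[0,0,0,0,0,0.149,7],[0,0,0,0,0,0.149,7],[0,0,0,0,0,0.1,7],[0,0,0,0,0,0,7],[0,0,0,0,0,0,7]])

```text
time_s: 20.0
position: [419.5, -158.3, 225.4]
tcp_rot: [[0.915, -0.404, -0.001], [-0.404, -0.915, 0.001], [-0.001, -0.0, -1.0]]
force: [0.1, 0.0, -0.6]
width: 70.1
grip_force: 0.0
```

```bash
python3 go.py 482 -189 100 -24
python3 - <<'E'
from bars import *
c,V=snap("wrist","w6",s=1.5); bars(c,V)
E
```

```text
t 20.0 at [ 419.5 -158.3  225.4] w 70.1 shift cm [ 6.96  0.28 12.53] rot [-0.     0.001  0.003]
bar 532 -73 len 150 wid 31 yaw 3.1
```

View pics/w6.png

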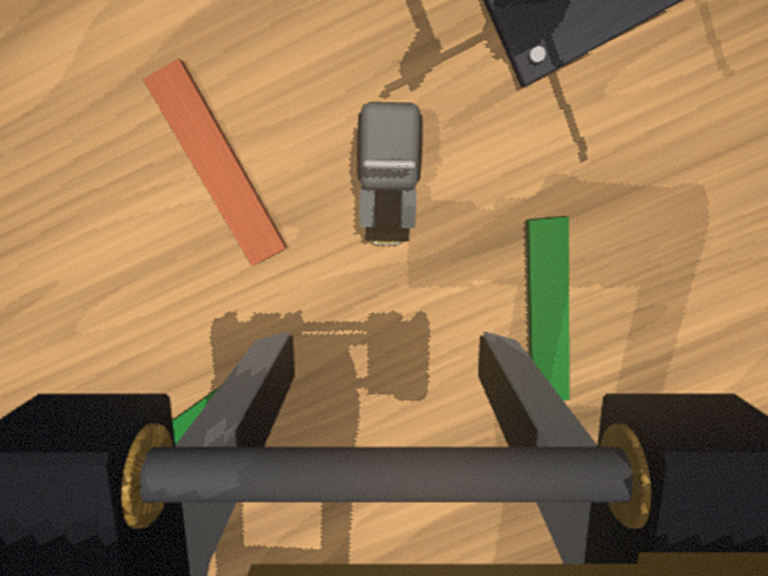

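```bash
cat > ov.py <<'E'
from h import *
def overlay(n,x,y,a,out,crop,s,zb=0):
    c,V=load(n); ca,sa=np.cos(np.radians(a)),np.sin(np.radians(a))
    W=lambda p:np.c_[x+ca*p[:,0]-sa*p[:,1],y+sa*p[:,0]+ca*p[:,1],p[:,2]+29+zb]
    im=cv2.resize(c["image"][crop[1]:crop[3],crop[0]:crop[2]],None,fx=s,fy=s,interpolation=cv2.INTER_CUBIC)
    for L in ([[-38,-19,29],[16,-19,29],[16,19,29],[-38,19,29],[-38,-19,29]],[[42,-19,-24],[42,19,-24]],[[0,-10,51],[0,10,51]],[[-38,-19,-29],[-38,19,-29]]):
        q=(proj(c,W(np.array(L,float)),V)+.5-crop[:2])*s
        cv2.polylines(im,[q.round().astype(int)],False,(0,255,255),1)
    cv2.imwrite("pics/"+out+".png",im)
E
python3 - <<'E'
from h import *
c,V=load("w6"); g=lambda l:np.array(l)/1.5-.17
R=np.array(c["tcp_rot"])[:2,:2]; t=lambda P:((P[:,:2]-c["position"][:2])@R).round(1)
print("rear/top sides",t(ray(c,g([[361,110],[421,110],[359,180],[420,180]]),58,V)))
print("bail",t(ray(c,g([[364,163],[414,165]]),80,V)))
print("rear edge",t(ray(c,g([[390,102]]),58,V)),"nose/front",t(ray(c,g([[386,242]]),20,V)))
from ov import overlay
p=c["position"][:2]+np.array(c["tcp_rot"])[:2,:2]@[68,2]; print(p)
overlay("w6",p[0],p[1],156.2,"ov6",(200,40,320,180),4)
E
```

```text
rear/top sides [[103.  -16. ]
 [103.   21.2]
 [ 60.6 -17.9]
 [ 60.5  21.3]]
bail [[ 71.1 -13.6]
 [ 69.9  16.1]]
rear edge [[107.7   2. ]] nose/front [[14.8 -0.5]]
[ 480.94858042 -187.64191668]
```

View pics/ov6.png

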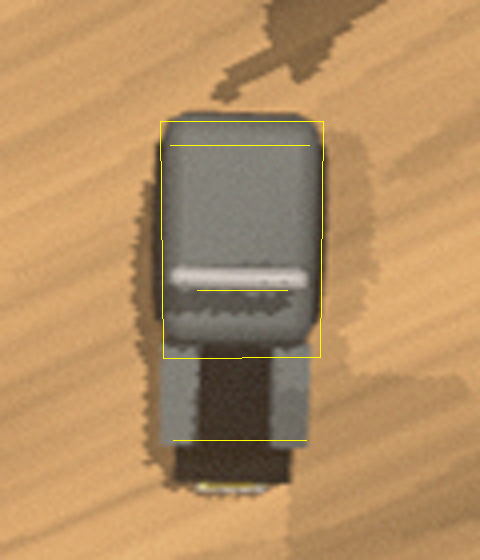

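Emit:
play_rows(increments=[[3.6,0.07,0,0,0,0.015,7],[3.5,0.06,0,0,0,0,7],[0,0,4.5,0,0,0,7],[0,0,4.5,0,0,0,7],[0,0,4.5,0,0,0,7]])

```text
time_s: 20.55
position: [484.3, -189.3, 89.3]
tcp_rot: [[0.908, -0.418, 0.001], [-0.418, -0.908, -0.0], [0.001, 0.0, -1.0]]
force: [0.1, 0.6, -1.0]
width: 69.8
grip_force: 0.0
```

Emit:
play_rows(increments=[[0,0,3.5,0,0,0,7],[0,0,1.4,0,0,0,7],[0,0,0,0,0,0,7],[0,0,0,0,0,0,7]])

```text
time_s: 20.95
position: [485.1, -189.8, 43.4]
tcp_rot: [[0.908, -0.419, 0.002], [-0.419, -0.908, -0.001], [0.003, 0.0, -1.0]]
force: [1.0, -0.0, 0.7]
width: 70.0
grip_force: 0.0
```

```bash
python3 go.py 483.5 -189.5 37 -24.7
```

```text
t 20.9 at [ 485.1 -189.8   43.4] w 70.0 shift cm [-0.16  0.04  0.64] rot [ 0.    -0.003 -0.002]
```

Emit:
play_rows(increments=[[-0.15,0.04,0.55,0,0,0,7],[0,0,0,0,0,0,7],[0,0,0,0,0,0,3.4],[0,0,0,0,0,0,3.4],[0,0,0,0,0,0,3.4]])

```text
time_s: 21.45
position: [482.6, -189.1, 36.6]
tcp_rot: [[0.908, -0.42, 0.001], [-0.42, -0.908, -0.0], [0.001, 0.0, -1.0]]
force: [0.7, -0.2, -0.2]
width: 49.7
grip_force: 0.0
```

Emit:
play_rows(increments=[[0,0,0,0,0,0,3.4],[0,0,0,0,0,0,3.4],[0,0,0,0,0,0,3.4]])

```text
time_s: 21.75
position: [482.6, -188.8, 36.3]
tcp_rot: [[0.908, -0.42, 0.0], [-0.42, -0.908, 0.0], [0.0, -0.0, -1.0]]
force: [0.7, 0.6, 1.7]
width: 37.9
grip_force: 30.0
```

```bash
python3 go.py 483.5 -189.5 37 -24.7
```

```text
t 21.8 at [ 482.6 -188.8   36.3] w 37.9 shift cm [ 0.11  0.02 -0.07] rot [-0.    -0.    -0.002]
```

```bash
cat > tp.py <<'E'
from go import *
C=np.array([532,-72.3]); YAW=3.2; OFF=np.array([1.3,0,7.3])  # tape_mid in tool frame
def pose(phi,e,clear,zT):
    f=np.radians(phi); y=np.radians(YAW); u=-np.array([np.cos(y),np.sin(y)])
    m=np.r_[C+u*(75+clear-((56+e)*np.cos(f)-27*np.sin(f))), zT+(56+e)*np.sin(f)+27*np.cos(f)]
    T=(Rn.from_euler("z",YAW,degrees=True)*Rn.from_euler("x",180,degrees=True)*Rn.from_euler("y",phi,degrees=True)).as_matrix()
    return m-T@OFF,T
def inc(p0,T0,p1,T1): return np.r_[T0.T@(p1-p0)/10,Rn.from_matrix(T0.T@T1).as_rotvec()]
def now():
    s=arm.state(); return np.array(s["position"]),np.array(s["tcp_rot"])
def path(w,start=None):
    p,T=start or now()
    for q in w:
        p1,T1=pose(*q); print(q,p1.round(1),inc(p,T,p1,T1).round(3).tolist()); p,T=p1,T1
E
python3 - <<'E'
from tp import *
p,T=now(); print(p.round(1)); path([(0,0,20,60),(35,0,10,40),(35,0,8,2.5)])
E
```

```text
[ 482.6 -188.8   36.3]
(0, 0, 20, 60) [491.8 -74.5  94.3] [-3.959, -10.758, -5.795, -0.0, -0.0, -0.489]
(35, 0, 10, 40) [472.2 -75.6  99.5] [-1.957, 0.0, -0.517, -0.0, 0.611, 0.0]
(35, 0, 8, 2.5) [474.2 -75.5  62. ] [-1.987, -0.0, 3.187, 0.0, 0.0, 0.0]
```

Emit:
play_rows(increments=[[0,0,-1,0,0,0,3.4],[0,0,-3,0,0,0,3.4],[0,0,-4,0,0,0,3.4],[0,0,0,0,0,-0.14,3.4],[0,0,0,0,0,-0.14,3.4]])

```text
time_s: 22.25
position: [483.1, -189.5, 118.2]
tcp_rot: [[0.989, -0.147, 0.003], [-0.147, -0.989, -0.002], [0.003, 0.001, -1.0]]
force: [-0.7, -0.0, -4.5]
width: 37.9
grip_force: 30.0
```

Emit:
play_rows(increments=[[0,0,0,0,0,-0.14,3.4],[0,0,0,0,0,-0.068,3.4],[0,0,0,0,0,0,3.4],[0,0,0,0,0,0,3.4]])

```text
time_s: 22.65
position: [482.1, -188.9, 116.0]
tcp_rot: [[0.999, 0.053, -0.001], [0.053, -0.999, 0.0], [-0.001, -0.0, -1.0]]
force: [-0.9, -1.2, -3.5]
width: 38.1
grip_force: 30.0
```

Run:
```python
from tp import *
p,T=now(); print(p.round(1)); path([(0,0,10,60),(35,0,10,40),(35,0,8,2.5)])
from bars import *
c,V=snap("wrist","w7",s=1.5); bars(c,V)
```

```text
[ 482.1 -188.9  116. ]
(0, 0, 10, 60) [501.7 -74.   94.3] [2.574, -11.366, 2.166, -0.0, 0.001, -0.003]
(35, 0, 10, 40) [472.2 -75.6  99.5] [-2.957, -0.0, -0.517, -0.0, 0.611, 0.0]
(35, 0, 8, 2.5) [474.2 -75.5  62. ] [-1.987, -0.0, 3.187, 0.0, 0.0, 0.0]
bar 533 -74 len 149 wid 33 yaw 3.0
```

View pics/w7.png

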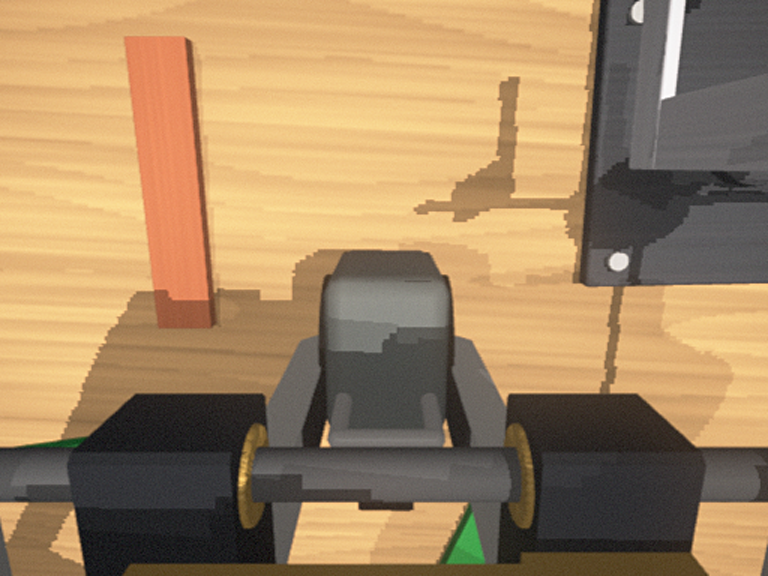

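Emit:
play_rows(increments=[[-0.15,-3.8,0,0,0,0,3.4],[-0.15,-3.8,0,0,0,0,3.4],[-0.1,-3.8,0,0,0,0,3.4],[0,0,0,0,0.1,0,3.4],[0,0,0,0,0.1,0,3.4]])

```text
time_s: 23.2
position: [472.8, -73.9, 116.5]
tcp_rot: [[0.978, 0.057, 0.202], [0.056, -0.998, 0.011], [0.202, 0.0, -0.979]]
force: [0.2, -0.6, -3.8]
width: 37.6
grip_force: 30.0
```

Emit:
play_rows(increments=[[0,0,0,0,0.1,0,3.4],[0,0,0,0,0.1,0,3.4],[0,0,0,0,0.1,0,3.4],[0,0,0,0,0.111,0,3.4],[0,0,0,0,0,0,3.4]])

```text
time_s: 23.7
position: [467.4, -74.0, 111.0]
tcp_rot: [[0.823, 0.053, 0.566], [0.041, -0.999, 0.034], [0.567, -0.004, -0.824]]
force: [0.2, -0.2, -3.3]
width: 37.7
grip_force: 30.0
```

Emit:
play_rows(increments=[[0,0,0,0,0,0,3.4],[0,0,0,0,0,0,3.4]])

```text
time_s: 23.9
position: [473.5, -75.9, 118.0]
tcp_rot: [[0.817, 0.055, 0.574], [0.046, -0.998, 0.03], [0.574, 0.001, -0.819]]
force: [0.4, -0.8, -3.1]
width: 37.9
grip_force: 30.0
```

Run:
```python
from tp import *
p,T=now(); print(p.round(1),T.round(3).tolist()); path([(35,0,8,25),(35,0,8,2.5),(35,0,0,2.5)])
from bars import *
c,V=load("w7"); R=np.array(c["tcp_rot"])[:2,:2]
print(((ray(c,np.array([[388,278],[322,300],[452,300]])/1.5-.17,137.7,V)[:,:2]-c["position"][:2])@R).round(1))
c,V=snap("wrist","w8",s=1.5); bars(c,V)
c,V=snap("top","t8",(230,150,360,290),4)
```

```text
[473.5 -75.9 118. ] [[0.817, 0.055, 0.574], [0.046, -0.998, 0.03], [0.574, 0.001, -0.819]]
(35, 0, 8, 25) [474.2 -75.5  84.5] [-1.86, -0.038, 2.789, 0.002, -0.001, -0.0]
(35, 0, 8, 2.5) [474.2 -75.5  62. ] [-1.291, -0.0, 1.843, 0.0, 0.0, 0.0]
(35, 0, 0, 2.5) [482.2 -75.1  62. ] [0.655, 0.0, 0.459, 0.0, 0.0, 0.0]
[[ 39.   -0.1]
 [ 32.5 -19.2]
 [ 32.5  18.5]]
bar 590 -69 len 33 wid 30 yaw 3.2
```

View pics/w8.png

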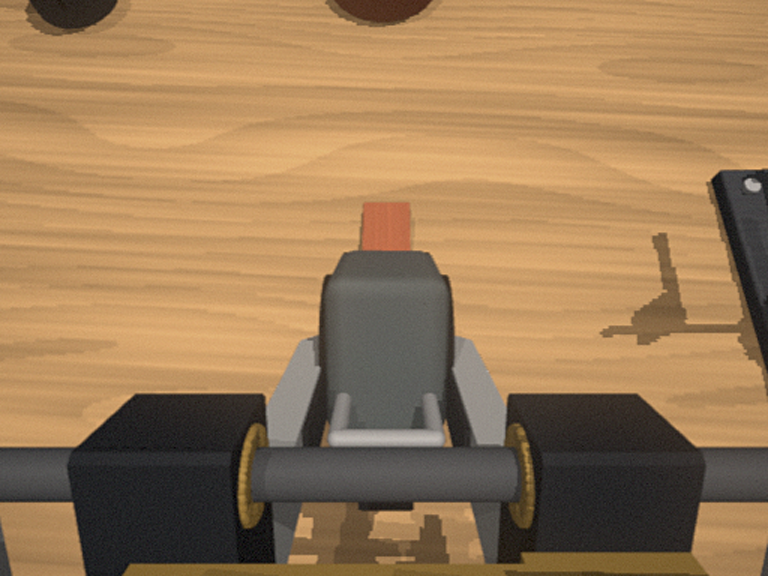

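Emit:
play_rows(increments=[[-0.93,0,1.4,0,0,0,3.4],[-0.93,0,1.4,0,0,0,3.4],[-0.5,0,0.7,0,0,0,3.4],[0,0,0,0,0,0,3.4],[0,0,0,0,0,0,3.4]])

```text
time_s: 24.5
position: [473.6, -75.4, 74.7]
tcp_rot: [[0.817, 0.055, 0.573], [0.045, -0.998, 0.031], [0.574, 0.0, -0.819]]
force: [-0.1, -0.3, -3.6]
width: 37.9
grip_force: 30.0
```

Run:
```python
from tp import *
p,T=now(); print(p.round(1),T.round(3).tolist(),arm.state()["force"].round(1)); path([(35,0,8,2.5),(35,0,0,2.5)])
```

```text
[473.6 -75.4  74.7] [[0.817, 0.055, 0.573], [0.045, -0.998, 0.031], [0.574, 0.0, -0.819]] [-0.1 -0.3 -3.6]
(35, 0, 8, 2.5) [474.2 -75.5  62. ] [-0.684, 0.012, 1.077, 0.001, -0.001, -0.001]
(35, 0, 0, 2.5) [482.2 -75.1  62. ] [0.655, 0.0, 0.459, 0.0, 0.0, 0.0]
```

Emit:
play_rows(increments=[[-0.35,0,0.54,0,0,0,3.4],[-0.35,0,0.5,0,0,0,3.4],[0,0,0,0,0,0,3.4],[0,0,0,0,0,0,3.4]])

```text
time_s: 24.9
position: [473.1, -75.3, 61.3]
tcp_rot: [[0.818, 0.055, 0.573], [0.045, -0.999, 0.031], [0.573, -0.0, -0.819]]
force: [-0.6, 0.5, -4.2]
width: 37.6
grip_force: 30.0
```

Run:
```python
from tp import *
p,T=now(); print(p.round(1),arm.state()["force"].round(1)); path([(35,0,8,2.5),(35,0,0,2.5),(35,10,0,2.5),(35,20,0,2.5),(35,30,0,2.5),(31,40,0,2.5),(27,50,0,2.5),(23,60,0,2.5),(19,70,0,2.5),(16,80,0,2.5),(14,90,0,2.5),(12,100,0,2.5),(10,110,0,2.5),(9,120,0,2.5),(8,130,0,2.5),(7,140,0,2.5),(3.5,141,0,2),(0,140,0,2)])
```

```text
[473.1 -75.3  61.3] [-0.6  0.5 -4.2]
(35, 0, 8, 2.5) [474.2 -75.5  62. ] [0.13, 0.034, 0.011, 0.001, 0.0, -0.001]
(35, 0, 0, 2.5) [482.2 -75.1  62. ] [0.655, 0.0, 0.459, 0.0, 0.0, 0.0]
(35, 10, 0, 2.5) [490.4 -74.6  67.7] [1.0, -0.0, -0.0, 0.0, 0.0, 0.0]
(35, 20, 0, 2.5) [498.6 -74.2  73.4] [1.0, 0.0, -0.0, 0.0, 0.0, 0.0]
(35, 30, 0, 2.5) [506.7 -73.7  79.2] [1.0, -0.0, 0.0, 0.0, 0.0, 0.0]
(31, 40, 0, 2.5) [520.5 -72.9  80.7] [1.216, 0.0, 0.669, -0.0, -0.07, -0.0]
(27, 50, 0, 2.5) [534.7 -72.1  80.6] [1.214, -0.0, 0.739, 0.0, -0.07, 0.0]
(23, 60, 0, 2.5) [549.2 -71.3  78.9] [1.211, 0.0, 0.808, 0.0, -0.07, -0.0]
(19, 70, 0, 2.5) [563.7 -70.5  75.5] [1.209, -0.0, 0.878, -0.0, -0.07, -0.0]
(16, 80, 0, 2.5) [577.  -69.8  72.6] [1.161, -0.0, 0.71, 0.0, -0.052, 0.0]
(14, 90, 0, 2.5) [589.  -69.1  70.8] [1.111, 0.0, 0.507, 0.0, -0.035, -0.0]
(12, 100, 0, 2.5) [601.1 -68.4  68.2] [1.11, -0.0, 0.542, -0.0, -0.035, 0.0]
(10, 110, 0, 2.5) [613.1 -67.8  64.9] [1.11, -0.0, 0.577, -0.0, -0.035, 0.0]
(9, 120, 0, 2.5) [624.  -67.2  63.7] [1.057, -0.0, 0.305, -0.0, -0.017, 0.0]
(8, 130, 0, 2.5) [635.  -66.5  62.2] [1.057, 0.0, 0.323, 0.0, -0.017, -0.0]
(7, 140, 0, 2.5) [645.9 -65.9  60.3] [1.057, -0.0, 0.34, 0.0, -0.017, -0.0]
(3.5, 141, 0, 2) [650.1 -65.7  48.2] [0.267, 0.0, 1.251, -0.0, -0.061, 0.0]
(0, 140, 0, 2) [651.5 -65.6  36.3] [0.073, -0.0, 1.195, -0.0, -0.061, 0.0]
```

Emit:
play_rows(increments=[[0.33,0,0.2,0,0,0,3.4],[0.33,0,0.2,0,0,0,3.4],[0.5,0,0,0,0,0,3.4],[0.5,0,0,0,0,0,3.4],[0.5,0,0,0,0,0,3.4]])

```text
time_s: 25.4
position: [493.4, -74.0, 70.7]
tcp_rot: [[0.818, 0.055, 0.572], [0.045, -0.998, 0.032], [0.573, -0.0, -0.819]]
force: [-0.2, -0.2, -3.0]
width: 37.8
grip_force: 30.0
```

Emit:
play_rows(increments=[[0.5,0,0,0,0,0,3.4],[0.5,0,0,0,0,0,3.4],[0.5,0,0,0,0,0,3.4],[0,0,0,0,0,0,3.4],[0,0,0,0,0,0,3.4]])

```text
time_s: 25.9
position: [505.5, -73.6, 79.3]
tcp_rot: [[0.818, 0.055, 0.573], [0.045, -0.998, 0.031], [0.574, 0.0, -0.819]]
force: [-1.7, -0.6, -2.9]
width: 37.9
grip_force: 30.0
```

Run:
```python
from tp import *
p,T=now(); print(p.round(1),arm.state()["force"].round(1)); path([(35,30,0,2.5)])
c,V=snap("top","t9")
y=np.radians(3.2)
for d in range(-100,20,6):
    q=proj(c,[C[0]+d*np.cos(y),C[1]+d*np.sin(y),10],V)[0]; u=q.round().astype(int); print(d,u.tolist(),c["image"][u[1],u[0]].tolist(),end="; ")
```

```text
[505.5 -73.6  79.3] [-1.7 -0.6 -2.9]
(35, 30, 0, 2.5) [506.7 -73.7  79.2] [0.099, 0.021, 0.079, 0.001, -0.0, -0.0]
-100 [277, 243] [31, 38, 45]; -94 [277, 241] [30, 38, 45]; -88 [277, 239] [98, 103, 107]; -82 [277, 237] [116, 122, 124]; -76 [277, 235] [115, 122, 125]; -70 [276, 233] [120, 126, 130]; -64 [276, 230] [41, 46, 54]; -58 [276, 228] [33, 42, 51]; -52 [276, 226] [63, 68, 73]; -46 [276, 224] [72, 76, 82]; -40 [276, 222] [110, 115, 119]; -34 [276, 220] [72, 79, 81]; -28 [276, 218] [74, 81, 85]; -22 [276, 216] [74, 82, 83]; -16 [276, 214] [76, 82, 87]; -10 [275, 212] [75, 82, 87]; -4 [275, 210] [77, 83, 87]; 2 [275, 208] [78, 84, 89]; 8 [275, 206] [92, 98, 102]; 14 [275, 204] [67, 75, 80];
```

Emit:
play_rows(increments=[[0.7,0,0.4,0,-0.035,0,3.4],[0.6,0,0.35,0,-0.035,0,3.4],[0.61,0,0.37,0,-0.035,0,3.4],[0.6,0,0.37,0,-0.035,0,3.4],[0.6,0,0.4,0,-0.035,0,3.4]])

```text
time_s: 26.45
position: [541.6, -71.4, 78.9]
tcp_rot: [[0.906, 0.054, 0.42], [0.049, -0.999, 0.023], [0.421, -0.0, -0.907]]
force: [-1.6, -0.1, -3.1]
width: 37.8
grip_force: 30.0
```

Emit:
play_rows(increments=[[0.6,0,0.4,0,-0.035,0,3.4],[0.6,0,0.44,0,-0.035,0,3.4],[0.6,0,0.44,0,-0.035,0,3.4],[0.58,0,0.35,0,-0.026,0,3.4],[0.58,0,0.36,0,-0.026,0,3.4]])

```text
time_s: 26.95
position: [576.5, -69.5, 70.8]
tcp_rot: [[0.96, 0.055, 0.273], [0.052, -0.999, 0.015], [0.274, -0.001, -0.962]]
force: [-1.4, 0.7, -3.1]
width: 37.9
grip_force: 30.0
```

Run:
```python
from tp import *
p,T=now(); print(p.round(1),arm.state()["force"].round(1)); path([(16,80,0,2.5),(14,90,0,2.5)])
F=[]
for i in range(6): camera("top"); F.append(arm.state()["force"])
print(np.mean(F,0).round(2)); c,V=snap("top","t10")
y=np.radians(3.2)
for d in range(-100,80,8):
    q=proj(c,[C[0]+d*np.cos(y),C[1]+d*np.sin(y),10],V)[0]; u=q.round().astype(int); print(d,u.tolist(),c["image"][u[1],u[0]].tolist(),end="; ")
```

```text
[576.5 -69.5  70.8] [-1.4  0.7 -3.1]
(16, 80, 0, 2.5) [577.  -69.8  72.6] [0.093, 0.031, -0.16, -0.0, 0.002, -0.001]
(14, 90, 0, 2.5) [589.  -69.1  70.8] [1.111, 0.0, 0.507, 0.0, -0.035, -0.0]
[-1.2  -0.16 -3.58]
-100 [277, 243] [94, 135, 171]; -92 [277, 240] [83, 118, 149]; -84 [277, 237] [83, 114, 148]; -76 [277, 235] [91, 161, 171]; -68 [276, 232] [59, 164, 178]; -60 [276, 229] [58, 162, 178]; -52 [276, 226] [55, 153, 168]; -44 [276, 224] [44, 42, 39]; -36 [276, 221] [50, 57, 50]; -28 [276, 218] [60, 65, 56]; -20 [276, 215] [65, 71, 58]; -12 [276, 213] [65, 71, 58]; -4 [275, 210] [70, 75, 59]; 4 [275, 207] [73, 78, 62]; 12 [275, 204] [64, 70, 58]; 20 [275, 202] [45, 52, 51]; 28 [275, 199] [38, 47, 50]; 36 [275, 196] [80, 84, 66]; 44 [275, 194] [81, 86, 69]; 52 [274, 191] [75, 81, 66]; 60 [274, 188] [73, 80, 66]; 68 [274, 186] [71, 78, 65]; 76 [274, 183] [69, 75, 66];
```

Emit:
play_rows(increments=[[0.65,0,0.1,0,-0.017,0,3.4],[0.56,0,0.25,0,-0.018,0,3.4],[0.55,0,0.27,0,-0.017,0,3.4],[0.56,0,0.27,0,-0.018,0,3.4],[0.55,0,0.29,0,-0.017,0,3.4]])

```text
time_s: 27.8
position: [607.9, -67.9, 66.7]
tcp_rot: [[0.98, 0.055, 0.189], [0.054, -0.998, 0.01], [0.19, 0.0, -0.982]]
force: [-1.0, 0.4, -2.7]
width: 37.6
grip_force: 30.0
```

Emit:
play_rows(increments=[[0.56,0,0.29,0,-0.018,0,3.4],[0.53,0,0.15,0,-0.009,0,3.4],[0.53,0,0.15,0,-0.009,0,3.4],[0.53,0,0.16,0,-0.008,0,3.4],[0.53,0,0.16,0,-0.009,0,3.4]])

```text
time_s: 28.3
position: [635.2, -66.4, 62.0]
tcp_rot: [[0.989, 0.055, 0.138], [0.054, -0.999, 0.008], [0.138, 0.0, -0.99]]
force: [-1.5, -0.0, -4.2]
width: 38.0
grip_force: 30.0
```

Emit:
play_rows(increments=[[0.53,0,0.17,0,-0.008,0,3.4],[0.53,0,0.17,0,-0.009,0,3.4],[0,0,0,0,0,0,3.4],[0,0,0,0,0,0,3.4],[0,0,0,0,0,0,3.4]])

```text
time_s: 28.8
position: [645.6, -65.8, 60.1]
tcp_rot: [[0.991, 0.055, 0.121], [0.054, -0.999, 0.007], [0.121, -0.0, -0.993]]
force: [-0.8, -0.2, -5.0]
width: 37.8
grip_force: 30.0
```

```bash
cat > chk.py <<'E'
from tp import *
def line(c,V,z=11):
    y=np.radians(3.2); r=[]
    for d in range(-96,100,4):
        q=proj(c,[C[0]+d*np.cos(y),C[1]+d*np.sin(y),z],V)[0].round().astype(int); b,g,rr=[int(v) for v in c["image"][q[1],q[0]]]
        r.append((d,"Y" if g>1.8*b else "R" if rr>1.5*g and rr>60 else "w" if rr>1.25*g else "k"))
    print(" ".join(f"{d}{k}" for d,k in r))
def endpx(c,V):  # copper extents in bar frame
    im=c["image"]; h=cv2.cvtColor(im,cv2.COLOR_BGR2HSV); m=(h[...,0]<11)&(h[...,1]>110)&(im[...,2]>70)
    v,u=np.nonzero(m); P=ray(c,np.c_[u,v],10,V)[:,:2]-C; y=np.radians(3.2); a=P@[np.cos(y),np.sin(y)]; b=P@[-np.sin(y),np.cos(y)]
    k=(abs(a)<110)&(abs(b)<40); print("copper along",a[k].min().round(1),a[k].max().round(1),"across",b[k].min().round(1),b[k].max().round(1),k.sum())
E
python3 - <<'E'
from chk import *
p,T=now(); print(p.round(1),arm.state()["force"].round(1)); path([(7,140,0,2.5),(3.5,141,0,2),(0,140,0,2)])
c,V=snap("top","t11"); line(c,V); endpx(c,V)
E
```

```text
[645.6 -65.8  60.1] [-0.8 -0.2 -5. ]
(7, 140, 0, 2.5) [645.9 -65.9  60.3] [0.034, 0.018, -0.01, 0.0, 0.001, -0.001]
(3.5, 141, 0, 2) [650.1 -65.7  48.2] [0.267, 0.0, 1.251, -0.0, -0.061, 0.0]
(0, 140, 0, 2) [651.5 -65.6  36.3] [0.073, -0.0, 1.195, -0.0, -0.061, 0.0]
-96k -92k -88k -84k -80k -76k -72k -68k -64k -60k -56k -52k -48k -44k -40k -36k -32k -28k -24k -20k -16k -12k -8Y -4Y 0Y 4Y 8Y 12Y 16Y 20Y 24Y 28Y 32Y 36Y 40Y 44Y 48Y 52Y 56Y 60Y 64Y 68Y 72k 76k 80k 84k 88k 92k 96k
copper along -10.8 67.2 across -14.2 15.2 71
```

Emit:
play_rows(increments=[[0.17,0,0.62,0,-0.03,0,3.4],[0.16,0,0.62,0,-0.031,0,3.4],[0.08,0,0.55,0,-0.03,0,3.4],[0.06,0,0.45,0,-0.031,0,3.4],[0,0,0,0,0,0,3.4]])

```text
time_s: 29.35
position: [653.0, -65.3, 36.9]
tcp_rot: [[0.998, 0.055, -0.002], [0.055, -0.998, 0.0], [-0.002, -0.0, -1.0]]
force: [-0.7, -0.3, -2.4]
width: 37.9
grip_force: 30.0
```

Emit:
play_rows(increments=[[0,0,0,0,0,0,3.4],[0,0,0,0,0,0,3.4]])

```text
time_s: 29.55
position: [652.2, -65.4, 38.1]
tcp_rot: [[0.998, 0.055, -0.0], [0.055, -0.998, 0.0], [-0.0, -0.0, -1.0]]
force: [-1.8, -0.6, -3.1]
width: 38.2
grip_force: 30.0
```

Run:
```python
from chk import *
p,T=now(); print(p.round(1),T.round(3)[2],arm.state()["force"].round(1)); path([(0,140,0,2)])
c,V=snap("top","t12"); line(c,V); endpx(c,V)
c,V=snap("scene","s12"); line(c,V); endpx(c,V)
```

```text
[652.2 -65.4  38.1] [-0. -0. -1.] [-1.8 -0.6 -3.1]
(0, 140, 0, 2) [651.5 -65.6  36.3] [-0.074, 0.02, 0.176, -0.0, 0.0, -0.001]
-96k -92k -88k -84k -80k -76k -72k -68k -64k -60k -56k -52k -48k -44k -40k -36k -32k -28k -24k -20k -16k -12k -8k -4k 0k 4k 8k 12k 16k 20k 24k 28k 32k 36k 40k 44k 48k 52k 56k 60k 64k 68k 72k 76k 80k 84k 88k 92k 96k
copper along 66.4 66.4 across -11.0 -11.0 1
-96w -92w -88k -84w -80k -76Y -72Y -68Y -64Y -60Y -56Y -52Y -48Y -44Y -40Y -36Y -32Y -28Y -24Y -20Y -16Y -12Y -8k -4k 0k 4k 8w 12w 16k 20w 24w 28w 32w 36w 40k 44w 48w 52w 56w 60w 64k 68k 72k 76k 80k 84k 88k 92k 96k
copper along -71.1 70.6 across -18.6 -9.2 35
```

Emit:
play_rows(increments=[[0,0,0.12,0,0,0,3.4],[0,0,0,0,0,0,3.4],[0,0,0,0,0,0,3.4]])

```text
time_s: 29.95
position: [652.2, -65.5, 37.4]
tcp_rot: [[0.999, 0.055, 0.0], [0.055, -0.999, -0.0], [0.0, 0.0, -1.0]]
force: [-1.7, -0.1, -3.3]
width: 37.8
grip_force: 30.0
```

Run:
```python
from chk import *
c,V=load("s5"); endpx(c,V)
F=[]
for i in range(5): camera("top"); F.append(arm.state()["force"])
p,T=now(); print(p.round(1),np.mean(F,0).round(1))
c,V=snap("scene","s13"); endpx(c,V)
```

```text
copper along -70.3 74.9 across -17.9 9.8 40
[652.3 -65.5  37.2] [-1.4  0.2 -3. ]
copper along -71.1 77.4 across -18.6 -8.9 35
```

Emit:
play_rows(increments=[[-0.15,0,0,0,0,0,3.4],[-0.1,0,0.06,0,0,0,3.4],[0,0,0.05,0,0,0,3.4],[0,0,0,0,0,0,3.4],[0,0,0,0,0,0,3.4]])

```text
time_s: 30.75
position: [649.6, -65.6, 36.4]
tcp_rot: [[0.999, 0.055, -0.0], [0.055, -0.999, -0.0], [-0.0, 0.0, -1.0]]
force: [-3.6, -0.6, -0.3]
width: 37.6
grip_force: 30.0
```

Run:
```python
from chk import *
F=[]
for i in range(5): camera("top"); F.append(arm.state()["force"])
p,T=now(); print(p.round(1),np.mean(F,0).round(1))
```

```text
[649.6 -65.6  36.4] [-3.8  0.3  1.2]
```

Emit:
play_rows(increments=[[0,0,0,0,0,0,4.5],[0,0,0,0,0,0,6],[0,0,0,0,0,0,6],[0,0,0,0,0,0,6],[0,0,-2,0,0,0,6]])

```text
time_s: 31.5
position: [647.7, -65.2, 52.7]
tcp_rot: [[0.998, 0.055, -0.006], [0.055, -0.998, 0.001], [-0.006, -0.002, -1.0]]
force: [0.0, -0.5, -0.8]
width: 59.9
grip_force: 0.0
```

Emit:
play_rows(increments=[[0,0,-3.5,0,0,0,6],[0,0,-3.5,0,0,0,6],[0,0,0,0,0,0,0],[-3.5,0,0,0,0,0,0],[0,0,0,0,0,0,0]])

```text
time_s: 32.0
position: [610.6, -67.1, 123.2]
tcp_rot: [[0.998, 0.054, -0.007], [0.054, -0.999, 0.001], [-0.007, -0.001, -1.0]]
force: [-0.8, -0.7, -1.5]
width: 39.3
grip_force: 0.0
```

Emit:
play_rows(increments=[[0,0,0,0,0,0,0],[0,0,0,0,0,0,0],[0,0,0,0,0,0,0],[0,0,0,0,0,0,0]])

```text
time_s: 32.4
position: [615.7, -67.6, 126.2]
tcp_rot: [[0.998, 0.055, 0.001], [0.055, -0.998, -0.0], [0.001, 0.0, -1.0]]
force: [-0.4, 0.4, 0.2]
width: 7.8
grip_force: 0.0
```

Run:
```python
from chk import *
go(615,-67.6,75,3.2); print(arm.state()["force"].round(1))
c,V=snap("scene","s14"); line(c,V); endpx(c,V)
c,V=snap("wrist","w14",s=1.5)
im=c["image"][:,:,:]; h=cv2.cvtColor(im,cv2.COLOR_BGR2HSV)
Y=(im[...,1].astype(int)>1.8*im[...,0])&(im[...,1]>80); v,u=np.nonzero(Y); print("yellow wrist",len(u),u.min() if len(u) else 0,u.max() if len(u) else 0)
c,V=snap("top","t14"); line(c,V)
# dark/light profile along tape axis at z=58 & bail z=80
y=np.radians(3.2)
for z in (58,80): 
  r=[]
  for d in range(70,190,3):
    q=proj(c,[C[0]+d*np.cos(y),C[1]+d*np.sin(y),z],V)[0].round().astype(int); r.append(f"{d}:{int(c['image'][q[1],q[0]].mean())}")
  print(z," ".join(r))
```

```text
t 32.4 at [615.7 -67.6 126.2] w 7.8 shift cm [-0.07 -0.    5.12] rot [ 0.    -0.001 -0.001]
[-0.4  0.4  0.2]
-96w -92w -88k -84w -80k -76Y -72Y -68Y -64Y -60Y -56Y -52Y -48Y -44Y -40Y -36Y -32Y -28Y -24Y -20Y -16Y -12Y -8Y -4Y 0Y 4Y 8Y 12Y 16Y 20Y 24Y 28Y 32Y 36Y 40Y 44Y 48Y 52Y 56Y 60k 64k 68k 72k 76k 80k 84k 88k 92w 96w
copper along -71.1 61.1 across -18.8 -10.2 40
yellow wrist 1352 99 381
-96k -92k -88k -84k -80k -76k -72k -68k -64k -60k -56k -52k -48k -44k -40k -36k -32k -28k -24k -20k -16k -12k -8k -4k 0k 4k 8k 12Y 16Y 20Y 24Y 28Y 32Y 36Y 40Y 44Y 48Y 52Y 56Y 60Y 64Y 68k 72k 76k 80k 84k 88k 92k 96k
58 70:42 73:54 76:56 79:39 82:34 85:39 88:39 91:42 94:43 97:41 100:41 103:46 106:55 109:38 112:37 115:36 118:44 121:77 124:86 127:40 130:42 133:50 136:48 139:45 142:46 145:43 148:46 151:43 154:46 157:47 160:46 163:45 166:43 169:48 172:46 175:48 178:49 181:52 184:51 187:55
80 70:53 73:38 76:39 79:39 82:41 85:38 88:43 91:41 94:41 97:41 100:42 103:43 106:37 109:36 112:44 115:77 118:86 121:40 124:48 127:47 130:44 133:47 136:44 139:47 142:44 145:45 148:46 151:46 154:46 157:45 160:50 163:48 166:46 169:48 172:49 175:52 178:51 181:55 184:58 187:59
```

Emit:
play_rows(increments=[[-0.2,0,2,0,0,0,0],[0,0,2.2,0,0,0,0],[0,0,0,0,0,0,0],[0,0,0,0,0,0,0]])

```text
time_s: 32.95
position: [612.7, -67.6, 83.9]
tcp_rot: [[0.998, 0.055, -0.001], [0.055, -0.998, 0.0], [-0.001, -0.0, -1.0]]
force: [-0.7, -1.0, 0.7]
width: 0.4
grip_force: 0.0
```

Emit:
play_rows(increments=[[0,0,0.3,0,0,0,0],[0,0,0.3,0,0,0,0],[0,0,0.2,0,0,0,0],[0,0,0,0,0,0,0]])

```text
time_s: 33.35
position: [612.8, -67.6, 76.0]
tcp_rot: [[0.999, 0.055, -0.0], [0.055, -0.999, -0.0], [-0.0, 0.0, -1.0]]
force: [1.4, 0.1, 0.7]
width: 0.4
grip_force: 0.0
```

Emit:
play_rows(increments=[[0,0,0.2,0,0,0,0],[0,0,0.2,0,0,0,0],[0,0,0,0,0,0,0]])

```text
time_s: 33.65
position: [612.5, -67.7, 72.0]
tcp_rot: [[0.999, 0.055, -0.001], [0.055, -0.999, -0.0], [-0.001, 0.0, -1.0]]
force: [-1.5, -0.6, 0.9]
width: 0.9
grip_force: 0.6
```

Run:
```python
from chk import *
go(613.5,-67.8,64,3.2); print(arm.state()["force"].round(1))
```

```text
t 33.6 at [612.5 -67.7  72. ] w 0.9 shift cm [0.1  0.02 0.8 ] rot [ 0.     0.001 -0.001]
[-1.5 -0.6  0.9]
```

Emit:
play_rows(increments=[[0,0,0.2,0,0,0,0],[0,0,0,0,0,0,0],[0,0,0.2,0,0,0,0],[0,0,0,0,0,0,0]])

```text
time_s: 34.05
position: [612.8, -67.7, 67.7]
tcp_rot: [[0.999, 0.055, -0.0], [0.055, -0.999, -0.0], [-0.0, 0.0, -1.0]]
force: [-1.1, -0.9, 0.9]
width: 0.4
grip_force: 0.6
```

Emit:
play_rows(increments=[[0,0,0.2,0,0,0,0],[0,0,0,0,0,0,0],[0,0,0.1,0,0,0,0],[0,0,0,0,0,0,0]])

```text
time_s: 34.45
position: [612.8, -67.6, 64.8]
tcp_rot: [[0.998, 0.055, -0.0], [0.055, -0.998, -0.0], [-0.0, 0.0, -1.0]]
force: [-0.0, 0.4, 0.6]
width: 0.3
grip_force: 0.4
```

Run:
```python
from chk import *
go(613.5,-67.8,64,3.2); print(arm.state()["force"].round(1))
```

```text
t 34.5 at [612.8 -67.6  64.8] w 0.3 shift cm [0.07 0.02 0.08] rot [ 0.     0.    -0.001]
[-0.   0.4  0.6]
```

Emit:
play_rows(increments=[[0,0,0.1,0,0,0,0],[0,0,0,0,0,0,0],[0,0,0,0,0,0,0]])

```text
time_s: 34.75
position: [612.9, -67.6, 64.3]
tcp_rot: [[0.998, 0.055, 0.0], [0.055, -0.998, -0.0], [0.0, 0.0, -1.0]]
force: [-1.5, 0.2, 2.5]
width: 0.1
grip_force: 1.5
```

Emit:
play_rows(increments=[[0,0,0.1,0,0,0,0],[0,0,0,0,0,0,0],[0,0,0,0,0,0,0]])

```text
time_s: 35.05
position: [612.9, -67.6, 64.2]
tcp_rot: [[0.998, 0.055, 0.001], [0.055, -0.998, -0.0], [0.001, 0.0, -1.0]]
force: [-3.4, -0.4, 5.8]
width: 0.6
grip_force: 3.2
```

Run:
```python
from chk import *
go(613.5,-67.8,64,3.2); print(arm.state()["force"].round(1))
F=[]
for i in range(4): snap("scene","s15"); F.append(arm.state()["force"])
print(np.mean(F,0).round(2))
c,V=load("s14"); c2,_=load("s15")
for (n,cc) in (("before",c),("after",c2)):
  y=np.radians(3.2)
  for z in (48,56):
    r=[]
    for d in range(76,112,4):
      q=proj(cc,[C[0]+d*np.cos(y),C[1]+d*np.sin(y),z],V)[0].round().astype(int); r.append(f"{d}:{q.tolist()}{int(cc['image'][q[1],q[0]].mean())}")
    print(n,z," ".join(r))
```

```text
t 35.0 at [612.9 -67.6  64.2] w 0.6 shift cm [0.05 0.02 0.02] rot [ 0.    -0.001 -0.001]
[-3.4 -0.4  5.8]
[-3.24  0.13  6.13]
before 48 76:[246, 252]38 80:[248, 253]39 84:[249, 254]38 88:[250, 254]44 92:[251, 255]51 96:[252, 256]42 100:[253, 257]96 104:[254, 257]109 108:[255, 258]110
before 56 76:[246, 250]90 80:[247, 251]49 84:[249, 252]40 88:[250, 253]38 92:[251, 253]39 96:[252, 254]42 100:[253, 255]46 104:[254, 255]102 108:[255, 256]109
after 48 76:[246, 252]90 80:[248, 253]89 84:[249, 254]88 88:[250, 254]63 92:[251, 255]53 96:[252, 256]38 100:[253, 257]97 104:[254, 257]104 108:[255, 258]104
after 56 76:[246, 250]92 80:[247, 251]93 84:[249, 252]89 88:[250, 253]62 92:[251, 253]92 96:[252, 254]40 100:[253, 255]44 104:[254, 255]101 108:[255, 256]107
```

Emit:
play_rows(increments=[[0,0,0.1,0,0,0,0],[0,0,0,0,0,0,0],[0,0,0,0,0,0,0],[0,0,0,0,0,0,0]])

```text
time_s: 35.65
position: [613.0, -67.6, 64.2]
tcp_rot: [[0.998, 0.055, 0.001], [0.055, -0.998, -0.0], [0.001, 0.0, -1.0]]
force: [-4.6, 0.2, 9.3]
width: 0.1
grip_force: 4.7
```

Run:
```python
from chk import *
go(613.5,-67.8,64,3.2); print(arm.state()["force"].round(1))
```

```text
t 35.6 at [613.  -67.6  64.2] w 0.1 shift cm [0.05 0.02 0.02] rot [ 0.    -0.001 -0.001]
[-4.6  0.2  9.3]
```

Emit:
play_rows(increments=[[0,0,-1,0,0,0,0],[0,0,-3,0,0,0,0],[0,0,-3,0,0,0,7],[0,0,0,0,0,0,7],[0,0,0,0,0,0,7]])

```text
time_s: 36.15
position: [613.4, -67.6, 132.6]
tcp_rot: [[0.998, 0.055, 0.002], [0.055, -0.998, -0.0], [0.002, 0.0, -1.0]]
force: [-0.0, -0.4, -0.5]
width: 21.2
grip_force: 0.0
```

Emit:
play_rows(increments=[[-2,0,-4,0,0,0,7],[-4,0,-4,0,0,0,7],[0,0,0,0,0,0,7],[0,0,0,0,0,0,7]])

```text
time_s: 36.55
position: [557.3, -70.6, 207.0]
tcp_rot: [[0.999, 0.055, 0.001], [0.055, -0.999, -0.0], [0.001, 0.0, -1.0]]
force: [0.7, -0.1, -0.5]
width: 52.7
grip_force: 0.0
```

Run:
```python
from chk import *
go(650,-65.8,36.5,3.2)
c,V=snap("wrist","w16"); 
print("x,y,z of profile along bar axis at z=58 then lateral at z=58")
y=np.radians(3.2)
def prof(z,ds,lat=0,along=None):
  r=[]
  for d in ds:
    a,b=(d,lat) if along is None else (along,d)
    q=proj(c,[C[0]+a*np.cos(y)-b*np.sin(y),C[1]+a*np.sin(y)+b*np.cos(y),z],V)[0].round().astype(int)
    if 0<=q[1]<384 and 0<=q[0]<512: i=c['image'][q[1],q[0]].astype(int); r.append(f"{d}:{i[0]},{i[2]}")
  print(z," ".join(r))
prof(58,range(96,172,2)); prof(80,range(104,132,1)); prof(58,range(-28,30,2),along=140); prof(58,range(-28,30,2),along=105)
line(c,V)
```

```text
t 36.5 at [557.3 -70.6 207. ] w 52.7 shift cm [ 9.27  0.02 17.06] rot [ 0.    -0.001 -0.001]
x,y,z of profile along bar axis at z=58 then lateral at z=58
58 96:67,83 98:85,96 100:96,108 102:120,128 104:120,130 106:84,93 108:65,80 110:65,78 112:152,167 114:200,217 116:134,147 118:123,134 120:130,142 122:120,131 124:125,135 126:123,135 128:125,135 130:126,136 132:131,136 134:128,137 136:129,138 138:126,136 140:123,133 142:121,132 144:127,139 146:114,125 148:105,116 150:108,215 152:109,209 154:105,201 156:106,198 158:109,205 160:104,204 162:98,190 164:106,206 166:118,223 168:114,219 170:108,214
80 104:120,130 105:84,93 106:78,88 107:65,80 108:60,74 109:65,78 110:93,108 111:152,167 112:171,186 113:188,204 114:166,180 115:134,147 116:121,132 117:121,131 118:130,142 119:123,135 120:120,131 121:127,140 122:125,135 123:128,134 124:123,135 125:122,133 126:125,135 127:126,136 128:126,136 129:121,133 130:131,136 131:128,137
58 -28:100,199 -26:104,200 -24:99,194 -22:104,201 -20:92,167 -18:84,94 -16:105,119 -14:118,128 -12:126,136 -10:128,140 -8:124,136 -6:127,138 -4:123,132 -2:126,138 0:123,133 2:123,133 4:123,134 6:129,139 8:125,135 10:127,137 12:128,139 14:122,134 16:92,105 18:58,78 20:70,118 22:108,203 24:103,199 26:105,201 28:105,198
58 -28:115,219 -26:108,206 -24:106,203 -22:109,207 -20:104,202 -18:83,153 -16:53,69 -14:101,114 -12:113,124 -10:117,128 -8:121,132 -6:112,126 -4:116,126 -2:118,128 0:118,128 2:120,128 4:115,126 6:119,127 8:118,130 10:119,131 12:125,136 14:124,137 16:121,131 18:93,105 20:86,100 22:70,124 24:83,153 26:77,149 28:80,149
-96w -92w -88w -84w -80w -76R -72R -68R -64R -60R -56R -52R -48R -44R -40R -36R -32R -28R -24R -20R -16R -12Y -8Y -4Y 0Y 4Y 8Y 12Y 16Y 20Y 24Y 28Y 32Y 36Y 40Y 44Y 48Y 52Y 56Y 60k 64k 68k 72k 76k 80k 84k 88k 92k 96k
```

Run:
```python
from chk import *
c,V=load("w16"); y=np.radians(3.2)
for d in range(-84,64,12):
  r=[]
  for b in range(-18,19,3):
    q=proj(c,[C[0]+d*np.cos(y)-b*np.sin(y),C[1]+d*np.sin(y)+b*np.cos(y),10],V)[0].round().astype(int)
    r.append(c['image'][q[1],q[0]].tolist() if (0<=q).all() and q[1]<384 and q[0]<512 else 0)
  print(d,q.tolist(),r)
c,V=snap("scene","s17"); line(c,V); endpx(c,V)
```

```text
-84 [243, 268] [[117, 174, 224], [117, 174, 223], [114, 175, 223], [122, 182, 227], [117, 177, 224], [118, 177, 225], [115, 173, 223], [119, 176, 224], [135, 182, 216], [127, 175, 215], [134, 174, 215], [122, 168, 214], [124, 170, 212]]
-72 [242, 259] [[109, 163, 209], [108, 163, 209], [109, 163, 210], [106, 160, 208], [107, 161, 208], [95, 144, 185], [78, 113, 200], [75, 115, 200], [65, 225, 233], [67, 222, 234], [65, 219, 231], [63, 219, 232], [66, 220, 231]]
-60 [242, 249] [[115, 172, 222], [116, 172, 221], [114, 173, 221], [113, 171, 222], [113, 173, 222], [91, 140, 178], [80, 117, 201], [64, 153, 202], [63, 218, 232], [65, 216, 231], [62, 215, 231], [62, 223, 234], [67, 224, 234]]
-48 [242, 239] [[99, 148, 191], [101, 151, 196], [100, 148, 195], [99, 151, 194], [74, 114, 147], [55, 85, 116], [55, 83, 133], [50, 129, 163], [50, 146, 172], [49, 141, 171], [48, 145, 172], [44, 139, 167], [50, 144, 172]]
-36 [242, 229] [[101, 146, 194], [98, 146, 191], [91, 139, 185], [98, 148, 190], [96, 146, 188], [44, 71, 104], [53, 77, 128], [44, 145, 173], [48, 144, 170], [50, 148, 173], [46, 1
[... 1378 characters left out ...]
09, 187]]
48 [241, 156] [[115, 172, 221], [116, 175, 221], [115, 170, 221], [83, 129, 193], [77, 112, 202], [71, 194, 221], [73, 224, 234], [69, 222, 231], [70, 223, 232], [72, 223, 232], [71, 223, 232], [69, 230, 234], [80, 121, 210]]
60 [241, 144] [[117, 175, 223], [105, 155, 199], [94, 142, 180], [40, 55, 65], [47, 65, 74], [37, 55, 68], [47, 65, 78], [50, 62, 77], [45, 61, 69], [45, 58, 74], [50, 65, 77], [45, 58, 74], [50, 64, 77]]
-96w -92w -88w -84w -80w -76R -72R -68R -64R -60R -56R -52R -48Y -44Y -40Y -36Y -32Y -28R -24Y -20Y -16Y -12Y -8Y -4Y 0Y 4Y 8Y 12Y 16Y 20Y 24Y 28Y 32Y 36Y 40Y 44Y 48Y 52k 56k 60k 64k 68k 72k 76k 80k 84w 88Y 92w 96w
copper along -75.8 51.2 across -11.0 21.4 39
```

Emit:
play_rows(increments=[[4.3,-0.05,0,0,0,0,7],[4.3,-0.05,0,0,0,0.062,7],[0,0,4,0,0,0,7],[0,0,0,0,0,0,7],[0,0,0,0,0,0,7]])

```text
time_s: 37.15
position: [641.8, -64.6, 163.6]
tcp_rot: [[1.0, -0.007, -0.008], [-0.007, -1.0, 0.001], [-0.008, -0.001, -1.0]]
force: [0.3, -0.2, 0.6]
width: 70.0
grip_force: 0.0
```

Run:
```python
from chk import *
go(643,-64.8,36.5,-0.4)
c,V=snap("wrist","w18"); R=np.array(c["tcp_rot"])
# tape top region in tool coords at z=58
def prof(z,pts):
  P=np.array([c["position"]+R@[a,b,0] for a,b in pts]); P[:,2]=z
  q=proj(c,P,V).round().astype(int)
  print(z," ".join(f"{p}:{c['image'][v,u,0]},{c['image'][v,u,2]}" if 0<=u<512 and 0<=v<384 else "-" for p,(u,v) in zip(pts,q)))
prof(58,[(25,b) for b in range(-26,27,2)]); prof(58,[(10,b) for b in range(-26,27,2)]); prof(58,[(a,0) for a in range(-4,50,2)]); prof(81,[(a,0) for a in range(-12,14,1)])
```

```text
t 37.1 at [641.8 -64.6 163.6] w 70.0 shift cm [ 0.22  0.04 12.7 ] rot [-0.001  0.008  0.   ]Traceback (most recent call last):
  File "<stdin>", line 3, in <module>
KeyError: 'tcp_rot'
```

Run:
```python
from chk import *
go(643,-64.8,36.5,-0.4)
snap("wrist","w18"); c,V=load("w18"); R=np.array(c["tcp_rot"])
def prof(z,pts):
  P=np.array([c["position"]+R@[a,b,0] for a,b in pts]); P[:,2]=z
  q=proj(c,P,V).round().astype(int)
  print(z," ".join(f"{p[0]},{p[1]}:{c['image'][v,u,0]},{c['image'][v,u,2]}" if 0<=u<512 and 0<=v<384 else "-" for p,(u,v) in zip(pts,q)))
prof(58,[(28,b) for b in range(-26,27,2)]); prof(58,[(14,b) for b in range(-26,27,2)]); prof(58,[(a,0) for a in range(10,50,2)]); prof(81,[(a,0) for a in range(-12,14,1)])
```

```text
t 37.2 at [642.7 -64.8 166.3] w 69.8 shift cm [ 0.07  0.   12.98] rot [-0.     0.003 -0.   ]
58 28,-26:78,148 28,-24:77,152 28,-22:76,150 28,-20:48,79 28,-18:87,100 28,-16:96,111 28,-14:110,123 28,-12:115,129 28,-10:117,129 28,-8:113,124 28,-6:117,128 28,-4:116,127 28,-2:118,129 28,0:118,130 28,2:120,127 28,4:115,124 28,6:114,128 28,8:115,127 28,10:115,125 28,12:119,130 28,14:111,119 28,16:91,103 28,18:50,66 28,20:77,143 28,22:102,196 28,24:105,200 28,26:102,198
58 14,-26:71,142 14,-24:77,142 14,-22:81,152 14,-20:39,64 14,-18:72,88 14,-16:77,92 14,-14:94,106 14,-12:96,106 14,-10:106,118 14,-8:113,127 14,-6:115,124 14,-4:116,124 14,-2:118,128 14,0:115,123 14,2:101,112 14,4:104,110 14,6:98,106 14,8:100,108 14,10:99,108 14,12:97,108 14,14:92,101 14,16:93,102 14,18:35,56 14,20:78,145 14,22:105,198 14,24:101,200 14,26:105,201
58 10,0:101,108 12,0:115,122 14,0:115,123 16,0:108,118 18,0:111,123 20,0:115,124 22,0:113,124 24,0:121,131 26,0:118,129 28,0:118,130 30,0:117,130 32,0:120,133 34,0:117,129 36,0:102,114 38,0:94,108 40,0:60,75 42,0:58,78 44,0:73,123 46,0:102,196 48,0:104,191
81 -12,0:26,51 -11,0:28,49 -10,0:23,44 -9,0:35,52 -8,0:26,49 -7,0:29,48 -6,0:41,60 -5,0:52,64 -4,0:57,68 -3,0:54,68 -2,0:62,75 -1,0:64,76 0,0:89,102 1,0:92,103 2,0:93,105 3,0:86,99 4,0:74,85 5,0:62,76 6,0:68,75 7,0:93,99 8,0:95,106 9,0:96,105 10,0:97,107 11,0:93,101 12,0:97,106 13,0:97,107
```

Emit:
play_rows(increments=[[0,0,4,0,0,0,7],[0,0,4,0,0,0,7],[0,0,3.5,0,0,0,7],[0,0,1.2,0,0,0,7],[0,0,0,0,0,0,7]])

```text
time_s: 37.75
position: [642.4, -64.9, 39.9]
tcp_rot: [[1.0, -0.007, -0.002], [-0.007, -1.0, 0.0], [-0.002, -0.0, -1.0]]
force: [-0.3, -0.1, -0.5]
width: 70.1
grip_force: 0.0
```

Emit:
play_rows(increments=[[0,0,0,0,0,0,3.4],[0,0,0,0,0,0,3.4],[0,0,0,0,0,0,3.4],[0,0,0,0,0,0,3.4],[0,0,0,0,0,0,3.4]])

```text
time_s: 38.25
position: [644.1, -64.9, 41.7]
tcp_rot: [[1.0, -0.007, 0.002], [-0.007, -1.0, -0.0], [0.002, 0.0, -1.0]]
force: [0.2, 0.1, 3.7]
width: 38.0
grip_force: 30.0
```

Run:
```python
from chk import *
go(643,-64.8,36.5,-0.4); print(arm.state()["force"].round(1),arm.state()["grip_force"])
```

```text
t 38.2 at [644.1 -64.9  41.7] w 38.0 shift cm [-0.11 -0.    0.52] rot [ 0.    -0.002 -0.   ]
[0.2 0.1 3.7] 29.99737948179245
```

Emit:
play_rows(increments=[[0,0,0,0,0,0,5],[0,0,0,0,0,0,5],[0,0,0.5,0,0,0,5],[0,0,0,0,0,0,5],[0,0,0,0,0,0,5]])

```text
time_s: 38.75
position: [642.9, -64.9, 34.6]
tcp_rot: [[1.0, -0.007, -0.001], [-0.007, -1.0, 0.0], [-0.001, -0.0, -1.0]]
force: [0.3, 0.5, -0.9]
width: 50.2
grip_force: 0.0
```

Emit:
play_rows(increments=[[0,0,0,0,0,0,5],[0,0,0,0,0,0,3.4],[0,0,0,0,0,0,3.4],[0,0,0,0,0,0,3.4],[0,0,0,0,0,0,3.4]])

```text
time_s: 39.25
position: [643.5, -64.9, 35.5]
tcp_rot: [[1.0, -0.007, 0.0], [-0.007, -1.0, -0.0], [0.0, 0.0, -1.0]]
force: [-0.3, 1.2, -1.0]
width: 37.7
grip_force: 30.0
```

Run:
```python
from chk import *
go(643,-64.8,36.5,-0.4); print(arm.state()["force"].round(1),arm.state()["grip_force"])
c,V=snap("scene","s19"); line(c,V); endpx(c,V)
```

```text
t 39.2 at [643.5 -64.9  35.5] w 37.7 shift cm [-0.05 -0.01 -0.1 ] rot [ 0. -0. -0.]
[-0.3  1.2 -1. ] 29.997405409812927
-96k -92k -88k -84w -80w -76R -72R -68R -64R -60R -56R -52R -48R -44Y -40R -36Y -32Y -28R -24R -20k -16k -12k -8k -4w 0k 4k 8w 12k 16w 20w 24k 28w 32w 36k 40k 44k 48k 52k 56k 60k 64k 68k 72k 76k 80k 84k 88k 92k 96k
copper along -75.8 -10.0 across -8.3 1.7 27
```

Emit:
play_rows(increments=[[0,0,-1,0,0,0,3.4],[0,0,-2,0,0,0,3.4],[0,0,-4,0,0,0,3.4],[0,0,-4,0,0,0,3.4],[0,0,0,0,0,0,3.4]])

```text
time_s: 39.8
position: [647.0, -65.7, 153.7]
tcp_rot: [[1.0, -0.007, 0.014], [-0.007, -1.0, -0.003], [0.014, 0.003, -1.0]]
force: [1.5, -1.4, -1.7]
width: 38.0
grip_force: 30.0
```

Emit:
play_rows(increments=[[0,0,0,0,0,0,3.4],[0,0,0,0,0,0,3.4]])

```text
time_s: 40.0
position: [641.8, -64.7, 142.6]
tcp_rot: [[1.0, -0.007, -0.005], [-0.007, -1.0, 0.001], [-0.005, -0.001, -1.0]]
force: [-0.2, -0.7, -4.0]
width: 37.8
grip_force: 30.0
```

```bash
cat > bl.py <<'E'
from chk import *
def blade(name="scene",n="bl",OFF=(0.9,0,6.5)):
  st=arm.state(); c,V=snap(name,n); p=np.array(st["position"]); R=np.array(st["tcp_rot"]); r=[]
  for a in range(30,230,6):
    q=proj(c,p+R@(np.array(OFF)+[-a,0,17]),V)[0].round().astype(int)
    if not((0<=q).all() and q[1]<384 and q[0]<512): continue
    b,g,rr=[int(v) for v in c["image"][q[1],q[0]]]; r.append(f"{a}{'Y' if g>1.8*b else 'R' if rr>1.5*g and rr>60 else 'w' if rr>1.25*g else 'k'}{b},{g},{rr}")
  print(name," ".join(r))
E
python3 - <<'E'
from bl import *
go(643,-64.8,36.5,-0.4); print(arm.state()["force"].round(1))
blade(); c,V=snap("top","t20"); from bars import bars; bars(c,V)
E
```

```text
t 40.0 at [641.8 -64.7 142.6] w 37.8 shift cm [ 0.17  0.02 10.61] rot [-0.001  0.005 -0.   ]
[-0.2 -0.7 -4. ]
scene 30k84,92,102 36k89,95,102 42k98,104,114 48k94,100,110 54k98,105,114 60k90,97,107 66k99,104,115 72k97,104,113 78k80,87,93 84k74,86,88 90k80,91,99 96k81,90,100 102k85,92,104 108k87,96,104 114k89,95,105 120k80,92,99 126k73,81,88 132k88,91,100 138k87,84,92 144Y58,147,165 150Y0,180,200 156Y0,181,202 162Y0,181,201 168Y0,180,202 174Y0,180,202 180Y0,181,202 186Y0,179,201 192Y0,183,203 198k122,146,172 204w98,145,184 210w85,138,175 216w89,140,176 222w91,142,178 228w90,139,175
bar 488 364 len 80 wid 30 yaw -7.8
bar 504 453 len 95 wid 30 yaw -8.8
bar 501 401 len 112 wid 30 yaw -9.7
```

Emit:
play_rows(increments=[[-4.5,0,-0.6,0,0,0,3.4],[-4.5,0,-0.6,0,0,0,3.4],[-4.5,0,-0.6,0,0,0,3.4],[-4.5,0,-0.6,0,0,0,3.4],[-4.5,0,-0.6,0,0,0,3.4]])

```text
time_s: 40.6
position: [415.7, -62.9, 173.6]
tcp_rot: [[1.0, -0.007, -0.004], [-0.007, -1.0, 0.001], [-0.004, -0.001, -1.0]]
force: [-0.4, -0.4, -1.6]
width: 38.1
grip_force: 30.0
```

Emit:
play_rows(increments=[[0,4.4,0,0,0,0,3.4],[0,4.4,0,0,0,0,3.4],[0,4.4,0,0,0,0,3.4],[0,4.4,0,0,0,0,3.4],[0,4.4,0,0,0,0,3.4]])

```text
time_s: 41.1
position: [415.8, -284.4, 173.8]
tcp_rot: [[1.0, -0.007, -0.002], [-0.007, -1.0, 0.002], [-0.002, -0.002, -1.0]]
force: [0.8, -0.1, -2.9]
width: 37.7
grip_force: 30.0
```

Emit:
play_rows(increments=[[0,4.4,0,0,0,0,3.4],[0,3,0,0,0,0,3.4],[0,0,0,0,0,-0.082,3.4],[0,0,0,0,0,0,3.4],[0,0,0,0,0,0,3.4]])

```text
time_s: 41.6
position: [415.8, -356.6, 174.0]
tcp_rot: [[0.997, 0.073, -0.002], [0.073, -0.997, 0.002], [-0.002, -0.002, -1.0]]
force: [-0.0, 0.7, -4.2]
width: 37.6
grip_force: 30.0
```

Run:
```python
from bl import *
go(416.9,-377.8,172.8,4.3); print(arm.state()["force"].round(1))
snap("wrist","w21"); c,V=load("w21")
# predicted hook features vs dark/bright: print rod lateral profile at z=200 for s positions
S=np.array([477.6,-373.2]); a=np.array([np.cos(np.radians(4.3)),np.sin(np.radians(4.3))]); b=np.array([-a[1],a[0]])
for s in (-12,0,15,30,45):
  r=[]
  for l in range(-16,17,2):
    q=proj(c,np.r_[S+a*s+b*l,200+max(0,(-8-s)*1.2)],V)[0].round().astype(int)
    r.append(f"{l}:{c['image'][q[1],q[0]].astype(int).mean():.0f}" if (0<=q).all() and q[1]<384 and q[0]<512 else "-")
  print(s,q.tolist()," ".join(r))
from bars import bars
c,V=snap("top","t21"); bars(c,V)
```

```text
t 41.6 at [ 415.8 -356.6  174. ] w 37.6 shift cm [-0.05  2.12  0.11] rot [-0.002  0.002 -0.002]
[-0.   0.7 -4.2]
-12 [271, 167] -16:192 -14:196 -12:193 -10:194 -8:192 -6:177 -4:174 -2:173 0:187 2:155 4:177 6:176 8:177 10:176 12:180 14:131 16:128
0 [271, 136] -16:188 -14:183 -12:171 -10:174 -8:184 -6:180 -4:185 -2:191 0:226 2:187 4:193 6:192 8:199 10:196 12:200 14:202 16:199
15 [272, 97] -16:91 -14:68 -12:71 -10:71 -8:75 -6:84 -4:81 -2:182 0:230 2:181 4:79 6:74 8:80 10:77 12:72 14:70 16:75
30 [272, 56] -16:90 -14:85 -12:57 -10:56 -8:51 -6:55 -4:58 -2:188 0:231 2:183 4:95 6:95 8:99 10:93 12:99 14:96 16:98
45 [272, 13] -16:77 -14:44 -12:46 -10:45 -8:47 -6:49 -4:47 -2:181 0:225 2:172 4:81 6:88 8:85 10:81 12:71 14:85 16:61
bar 488 364 len 80 wid 30 yaw -8.3
bar 504 453 len 95 wid 29 yaw -8.8
bar 501 401 len 112 wid 30 yaw -9.7
bar 525 -63 len 147 wid 29 yaw 0.5
bar 821 -55 len 89 wid 87 yaw -88.5
```

Emit:
play_rows(increments=[[0,1.1,0.05,0,0,-0.002,3.4],[0,1.02,0.05,0,0,0,3.4],[0,0,0,0,0,0,3.4],[0,0,0,0,0,0,3.4],[0,0,0,0,0,0,3.4]])

```text
time_s: 42.2
position: [417.9, -378.4, 174.4]
tcp_rot: [[0.997, 0.077, -0.0], [0.077, -0.997, 0.0], [-0.0, -0.0, -1.0]]
force: [0.0, 0.1, -3.5]
width: 37.9
grip_force: 30.0
```

Run:
```python
from bl import *
F=[]
for i in range(4): camera("wrist"); F.append(arm.state()["position"])
print(np.array(F).round(1)[:, 2])
go(416.9,-377.8,172.8,4.3); print(arm.state()["force"].round(1))
snap("wrist","w22"); c,V=load("w22"); R=np.array(c["tcp_rot"])
# bail lateral edges and height seen: profile across bail at tool x=0.9, z world=tcp+44.5
for h in (40,44.5,47):
  r=[]
  for l in range(-18,19,1):
    q=proj(c,c["position"]+R@[0.9,l,-h],V)[0].round().astype(int); r.append(f"{l}:{c['image'][q[1],q[0]].mean():.0f}" if (0<=q).all() and q[1]<384 and q[0]<512 else "-")
  print(h,q.tolist()," ".join(r))
r=[]
for h in range(24,60): 
    q=proj(c,c["position"]+R@[0.9-2.5,0,-h],V)[0].round().astype(int); r.append(f"{h}:{c['image'][q[1],q[0]].mean():.0f}" if (0<=q).all() and q[1]<384 and q[0]<512 else "-")
print(" ".join(r))
```

```text
[174.4 174.4 174.5 174.5]
t 42.4 at [ 417.9 -378.3  174.5] w 37.9 shift cm [-0.09 -0.05  0.17] rot [ 0.    -0.     0.002]
[ 0.1 -0.3 -2.9]
40 [303, 287] -18:27 -17:113 -16:100 -15:88 -14:90 -13:85 -12:84 -11:79 -10:78 -9:78 -8:80 -7:76 -6:72 -5:78 -4:78 -3:82 -2:79 -1:80 0:75 1:80 2:79 3:76 4:76 5:79 6:80 7:77 8:73 9:74 10:82 11:86 12:83 13:88 14:87 15:141 16:142 17:28 18:34
44.5 [305, 293] -18:31 -17:122 -16:99 -15:105 -14:111 -13:110 -12:105 -11:109 -10:109 -9:107 -8:107 -7:112 -6:109 -5:105 -4:109 -3:110 -2:108 -1:109 0:106 1:109 2:110 3:111 4:103 5:110 6:110 7:110 8:107 9:111 10:107 11:111 12:105 13:108 14:96 15:144 16:136 17:25 18:39
47 [306, 296] -18:43 -17:121 -16:112 -15:104 -14:112 -13:115 -12:116 -11:118 -10:119 -9:114 -8:116 -7:116 -6:115 -5:115 -4:115 -3:118 -2:115 -1:112 0:118 1:113 2:112 3:115 4:118 5:113 6:117 7:113 8:117 9:117 10:117 11:117 12:117 13:110 14:103 15:170 16:156 17:34 18:41
24:72 25:68 26:71 27:64 28:70 29:64 30:71 31:73 32:72 33:69 34:70 35:70 36:75 37:86 38:101 39:104 40:102 41:117 42:125 43:118 44:60 45:52 46:59 47:72 48:74 49:79 50:80 51:90 52:90 53:98 54:96 55:106 56:104 57:103 58:99 59:101
```

Emit:
play_rows(increments=[[0,0,0.17,0,0,0,3.4],[0.8,0,0,0,0,0,3.4],[0.8,0,0,0,0,0,3.4],[0.8,0,0,0,0,0,3.4],[0,0,0,0,0,0,3.4]])

```text
time_s: 42.95
position: [443.1, -376.3, 172.6]
tcp_rot: [[0.997, 0.078, 0.0], [0.078, -0.997, 0.0], [0.0, -0.0, -1.0]]
force: [0.4, -0.1, -3.4]
width: 38.0
grip_force: 30.0
```

Emit:
play_rows(increments=[[0,0,0,0,0,0,3.4],[0,0,0,0,0,0,3.4]])

```text
time_s: 43.15
position: [441.7, -376.6, 172.7]
tcp_rot: [[0.997, 0.077, -0.0], [0.077, -0.997, -0.0], [-0.0, 0.0, -1.0]]
force: [-0.6, 0.8, -2.8]
width: 37.6
grip_force: 30.0
```

Run:
```python
from bl import *
a=np.radians(4.3); S=np.array([477.6,-373.2])
def rep():
  p,T=now(); d=p[:2]+T[:2,0]*0.9-S; print("bail s",(d@[np.cos(a),np.sin(a)]).round(1),"lat",(d@[-np.sin(a),np.cos(a)]).round(1),"B",(p[2]+44.5).round(1),arm.state()["force"].round(1))
rep(); snap("wrist","w23",s=1.5)
```

```text
bail s -35.1 lat -0.7 B 217.2 [-0.6  0.8 -2.8]
```

View pics/w23.png

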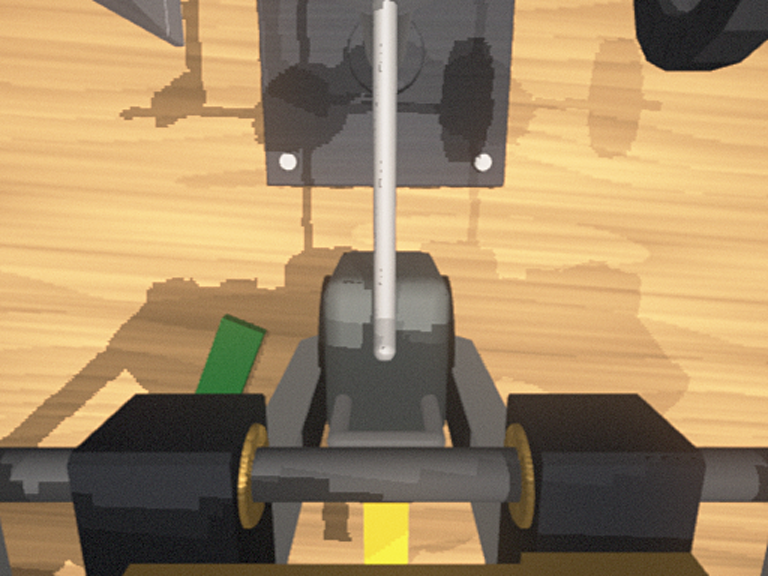

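Emit:
play_rows(increments=[[0.5,0,0,0,0,0,3.4],[0.5,0,0,0,0,0,3.4],[0.5,0,0,0,0,0,3.4],[0,0,0,0,0,0,3.4],[0,0,0,0,0,0,3.4]])

```text
time_s: 43.7
position: [456.9, -375.4, 172.6]
tcp_rot: [[0.997, 0.077, -0.0], [0.077, -0.997, -0.0], [-0.0, -0.0, -1.0]]
force: [0.2, 0.8, -2.9]
width: 37.9
grip_force: 30.0
```

Emit:
play_rows(increments=[[0.4,0,0,0,0,0,3.4],[0.4,0,0,0,0,0,3.4],[0,0,0,0,0,0,3.4],[0,0,0,0,0,0,3.4]])

```text
time_s: 44.1
position: [464.8, -374.8, 172.6]
tcp_rot: [[0.997, 0.077, -0.0], [0.077, -0.997, -0.0], [-0.0, -0.0, -1.0]]
force: [-0.1, -0.6, -3.2]
width: 38.0
grip_force: 30.0
```

```bash
cat > rep.py <<'E'
from bl import *
a=np.radians(4.3); S=np.array([477.6,-373.2])
p,T=now(); d=p[:2]+T[:2,0]*0.9-S; print("bail s",(d@[np.cos(a),np.sin(a)]).round(1),"lat",(d@[-np.sin(a),np.cos(a)]).round(1),"B",(p[2]+44.5).round(1),arm.state()["force"].round(1),T[2].round(3),arm.state()["time_s"])
E
python3 rep.py
```

```text
bail s -12.0 lat -0.6 B 217.1 [-0.1 -0.6 -3.2] [-0. -0. -1.] 44.1
```

Emit:
play_rows(increments=[[0.5,0,0,0,0,0,3.4],[0.6,0,0,0,0,0,3.4],[0.6,0,0,0,0,0,3.4],[0,0,0,0,0,0,3.4],[0,0,0,0,0,0,3.4]])

```text
time_s: 44.6
position: [481.9, -373.4, 172.6]
tcp_rot: [[0.997, 0.077, -0.0], [0.077, -0.997, -0.0], [-0.0, -0.0, -1.0]]
force: [-0.3, -0.8, -2.3]
width: 38.0
grip_force: 30.0
```

Emit:
play_rows(increments=[[0,0,0.3,0,0,0,3.4],[0,0,0.3,0,0,0,3.4],[0,0,0.3,0,0,0,3.4],[0,0,0,0,0,0,3.4],[0,0,0,0,0,0,3.4]])

```text
time_s: 45.1
position: [481.5, -373.5, 163.5]
tcp_rot: [[0.997, 0.077, -0.0], [0.077, -0.997, 0.0], [-0.0, -0.0, -1.0]]
force: [-0.5, -0.2, -2.8]
width: 37.6
grip_force: 30.0
```

```bash
python3 rep.py
```

```text
bail s 4.8 lat -0.6 B 208.0 [-0.5 -0.2 -2.8] [-0. -0. -1.] 45.1
```

Emit:
play_rows(increments=[[0,0,0.1,0,0,0,3.4],[0,0,0.1,0,0,0,3.4],[0,0,0.05,0,0,0,3.4],[0,0,0,0,0,0,3.4],[0,0,0,0,0,0,3.4]])

```text
time_s: 45.6
position: [481.7, -373.5, 161.2]
tcp_rot: [[0.997, 0.077, -0.0], [0.077, -0.997, -0.0], [-0.0, 0.0, -1.0]]
force: [1.1, 0.1, -3.1]
width: 37.5
grip_force: 30.0
```

```bash
python3 rep.py
```

```text
bail s 4.9 lat -0.6 B 205.7 [ 1.1  0.1 -3.1] [-0.  0. -1.] 45.6
```

Emit:
play_rows(increments=[[0,0,0.05,0,0,0,3.4],[0,0,0.05,0,0,0,3.4],[0,0,0,0,0,0,3.4],[0,0,0,0,0,0,3.4]])

```text
time_s: 46.0
position: [481.8, -373.7, 160.6]
tcp_rot: [[0.997, 0.077, 0.0], [0.077, -0.997, -0.001], [0.0, 0.001, -1.0]]
force: [0.2, 0.1, -0.9]
width: 37.8
grip_force: 30.0
```

```bash
python3 rep.py
```

```text
bail s 5.0 lat -0.8 B 205.1 [ 0.2  0.1 -0.9] [ 0.     0.001 -1.   ] 46.0
```

Emit:
play_rows(increments=[[0,0,0.05,0,0,0,3.4],[0,0,0.05,0,0,0,3.4],[0,0,0,0,0,0,3.4],[0,0,0,0,0,0,3.4]])

```text
time_s: 46.4
position: [481.9, -373.9, 160.3]
tcp_rot: [[0.997, 0.077, 0.001], [0.077, -0.997, -0.001], [0.001, 0.001, -1.0]]
force: [-1.6, 0.4, 3.4]
width: 37.7
grip_force: 30.0
```

```bash
python3 rep.py
```

```text
bail s 5.2 lat -1.0 B 204.8 [-1.6  0.4  3.4] [ 0.001  0.001 -1.   ] 46.4
```

Emit:
play_rows(increments=[[0,0,-0.07,0,0,0,3.4],[0,0,0,0,0,0,4.0],[0,0,0,0,0,0,4.3],[0,0,0,0,0,0,4.8],[0,0,0,0,0,0,5.5]])

```text
time_s: 46.9
position: [481.6, -373.4, 159.5]
tcp_rot: [[0.997, 0.077, -0.0], [0.077, -0.997, 0.0], [-0.0, -0.0, -1.0]]
force: [0.2, 0.4, 0.6]
width: 52.5
grip_force: 0.0
```

Emit:
play_rows(increments=[[0,0,0,0,0,0,6.5],[0,0,0,0,0,0,6.5],[0,0,0,0,0,0,6.5],[0,0,0,0,0,0,6.5],[0,0,0,0,0,0,6.5]])

```text
time_s: 47.4
position: [481.7, -373.6, 160.0]
tcp_rot: [[0.997, 0.077, 0.0], [0.077, -0.997, -0.0], [0.0, 0.0, -1.0]]
force: [0.5, 0.2, -0.8]
width: 64.8
grip_force: 0.0
```

```bash
cat > yel.py <<'E'
from h import *
def yel(n,name="scene"):
    c,V=snap(name,n); im=c["image"].astype(int); m=((im[...,1]>2.2*im[...,0])&(im[...,1]>100)&(im[...,2]<1.35*im[...,1])).astype(np.uint8)
    k,l,s,ce=cv2.connectedComponentsWithStats(m)
    for i in range(1,k):
        if s[i,4]>15: print(name,"yellow",s[i].tolist(),ce[i].round(1))
    return c,V
E
python3 - <<'E'
from yel import *
print(arm.state()["force"].round(1),arm.state()["width"])
c,V=yel("s24"); print("expected blade px",proj(c,[[430,-377,137],[295,-387,137]],V).round())
yel("w24","wrist")
E
```

```text
[ 0.5  0.2 -0.8] 64.80417735747137
scene yellow [202, 191, 32, 27, 241] [217.7 204. ]
scene yellow [130, 231, 9, 18, 95] [134.3 238.4]
scene yellow [100, 254, 7, 10, 36] [103.1 257.6]
expected blade px [[107. 257.]
 [ 79. 232.]]
wrist yellow [244, 335, 27, 42, 864] [257.5 358.1]
```

Emit:
play_rows(increments=[[0,0,-1,0,0,0,6.5],[0,0,-2,0,0,0,6.5],[0,0,-3,0,0,0,6.5],[0,0,-4,0,0,0,6.5],[0,0,-4,0,0,0,6.5]])

```text
time_s: 48.0
position: [481.4, -373.3, 301.8]
tcp_rot: [[0.997, 0.077, -0.0], [0.077, -0.997, -0.0], [-0.0, 0.0, -1.0]]
force: [0.9, 0.1, 0.5]
width: 65.4
grip_force: 0.0
```

Emit:
play_rows(increments=[[-4,-2,-2,0,0,0,6.5],[-4,-4,0,0,0,0,6.5],[-2,-4,0,0,0,0,6.5],[0,-4,0,0,0,0,6.5],[0,-4,0,0,0,0,6.5]])

```text
time_s: 48.5
position: [372.2, -204.8, 321.2]
tcp_rot: [[0.997, 0.075, 0.002], [0.075, -0.997, -0.001], [0.002, 0.002, -1.0]]
force: [-0.3, -0.1, -0.0]
width: 64.8
grip_force: 0.0
```

Emit:
play_rows(increments=[[0,-4,0,0,0,0,6.5],[0,-4,0,0,0,0,6.5],[0,0,0,0,0,0,6.5],[0,0,0,0,0,0,6.5],[0,0,0,0,0,0,6.5]])

```text
time_s: 49.0
position: [367.1, -127.0, 320.2]
tcp_rot: [[0.997, 0.076, 0.0], [0.076, -0.997, -0.001], [0.0, 0.001, -1.0]]
force: [-0.5, 0.4, -0.0]
width: 64.6
grip_force: 0.0
```

Run:
```python
from yel import *
from bars import bars
print(arm.state()["position"].round(1),arm.state()["force"].round(1))
c,V=yel("s25"); e=[[430,-377,137],[290,-387,137]]; print("exp",proj(c,e,V).round())
c,V=yel("t25","top"); print("exp",proj(c,e,V).round()); bars(c,V)
# hook rod and bail in top view
S=np.array([477.6,-373.2]);a=np.radians(4.3);A=np.array([np.cos(a),np.sin(a)])
print([ (s,c["image"][tuple(proj(c,np.r_[S+A*s,203 if s>-8 else 210],V)[0].round().astype(int)[::-1])].tolist()) for s in range(-20,60,5)])
c,V=snap("scene","s26"); c0,_=load("s25"); print("scene motion",np.abs(c["image"].astype(int)-c0["image"]).max(2).__gt__(40).sum())
```

```text
[ 367.1 -127.   320.2] [-0.5  0.4 -0. ]
scene yellow [202, 191, 32, 27, 228] [217.5 204. ]
scene yellow [128, 230, 20, 32, 220] [136.8 242.6]
scene yellow [83, 243, 23, 18, 174] [ 95.1 251. ]
exp [[107. 257.]
 [ 78. 231.]]
top yellow [393, 241, 8, 22, 148] [396.4 251.1]
exp [[399. 245.]
 [405. 302.]]
bar 488 364 len 80 wid 30 yaw -8.3
bar 504 453 len 95 wid 29 yaw -8.8
bar 501 401 len 112 wid 30 yaw -9.7
bar 525 -63 len 147 wid 29 yaw 0.5
bar 821 -55 len 89 wid 87 yaw -88.5
[(-20, [86, 125, 160]), (-15, [104, 125, 144]), (-10, [115, 119, 123]), (-5, [137, 143, 149]), (0, [154, 158, 163]), (5, [142, 147, 151]), (10, [151, 155, 158]), (15, [121, 125, 128]), (20, [160, 165, 169]), (25, [160, 165, 170]), (30, [130, 134, 137]), (35, [115, 118, 121]), (40, [159, 164, 169]), (45, [160, 162, 164]), (50, [132, 142, 152]), (55, [114, 129, 143])]
scene motion 60
```

Run:
```python
from h import *
B=np.array([481.6+.9,-373.5,205.5]);a=np.radians(184.3);N=np.array([np.cos(a),np.sin(a),0]);Z=np.array([0,0,1.])
for n in("s25","t25"):
  c,V=load(n)
  for f in range(0,71,10):
    t=np.radians(f); X=N*np.cos(t)-Z*np.sin(t); U=N*np.sin(t)+Z*np.cos(t)
    P=[B-51*U-17*U+X*k for k in(54,192)]; print(n,f,proj(c,P,V).round().tolist())
  im=c["image"].astype(int); m=(im[...,1]>2*im[...,0])&(im[...,1]>60)&(im[...,2]<1.4*im[...,1]); v,u=np.nonzero(m)
  k=(u<125)&(v>200) if n=="s25" else (u>385)&(u<415)&(v>230)&(v<320)
  for r in range(v[k].min(),v[k].max()+1,2): q=u[k&(v==r)]; print(r,q.min() if len(q) else "",q.max() if len(q) else "",end=" | ")
  print()
```

```text
s25 0 [[107.0, 257.0], [78.0, 232.0]]
s25 10 [[110.0, 262.0], [85.0, 242.0]]
s25 20 [[114.0, 266.0], [92.0, 253.0]]
s25 30 [[118.0, 270.0], [99.0, 264.0]]
s25 40 [[122.0, 273.0], [107.0, 274.0]]
s25 50 [[125.0, 276.0], [115.0, 284.0]]
s25 60 [[128.0, 278.0], [123.0, 293.0]]
s25 70 [[131.0, 279.0], [131.0, 301.0]]
243 89 90 | 245 86 93 | 247 84 96 | 249 86 99 | 251 89 102 | 253 92 104 | 255 94 105 | 257 97 106 | 259 100 103 | 261 102 102 | 263 103 103 | 
t25 0 [[399.0, 245.0], [406.0, 302.0]]
t25 10 [[397.0, 240.0], [400.0, 294.0]]
t25 20 [[395.0, 235.0], [394.0, 285.0]]
t25 30 [[394.0, 229.0], [389.0, 275.0]]
t25 40 [[393.0, 224.0], [385.0, 264.0]]
t25 50 [[393.0, 218.0], [382.0, 252.0]]
t25 60 [[393.0, 212.0], [380.0, 241.0]]
t25 70 [[393.0, 207.0], [378.0, 228.0]]
240 399 399 | 242 393 399 | 244 393 399 | 246 393 399 | 248 393 399 | 250 393 399 | 252 393 400 | 254 393 400 | 256 393 400 | 258 393 400 | 260 396 400 | 262 399 400 |
```

Emit:
play_rows(increments=[[0,0,0,0,0,0,6.5],[0,0,0,0,0,0,6.5],[0,0,0,0,0,0,6.5],[0,0,0,0,0,0,6.5],[0,0,0,0,0,0,6.5]])

```text
time_s: 49.65
position: [367.0, -126.3, 319.9]
tcp_rot: [[0.997, 0.077, 0.0], [0.077, -0.997, -0.0], [0.0, 0.0, -1.0]]
force: [-0.2, -0.3, -0.4]
width: 65.1
grip_force: 0.0
```

Emit:
play_rows(increments=[[0,0,0,0,0,0,6.5],[0,0,0,0,0,0,6.5],[0,0,0,0,0,0,6.5],[0,0,0,0,0,0,6.5],[0,0,0,0,0,0,6.5]])

```text
time_s: 50.15
position: [367.0, -126.2, 319.9]
tcp_rot: [[0.997, 0.077, 0.0], [0.077, -0.997, -0.0], [0.0, 0.0, -1.0]]
force: [-0.4, 0.3, 0.4]
width: 65.1
grip_force: 0.0
```

Emit:
play_rows(increments=[[0,0,0,0,0,0,6.5],[0,0,0,0,0,0,6.5],[0,0,0,0,0,0,6.5],[0,0,0,0,0,0,6.5],[0,0,0,0,0,0,6.5]])

```text
time_s: 50.65
position: [367.0, -126.2, 319.9]
tcp_rot: [[0.997, 0.077, 0.0], [0.077, -0.997, -0.0], [0.0, 0.0, -1.0]]
force: [-0.3, -0.2, 1.3]
width: 65.1
grip_force: 0.0
```

Run:
```python
from yel import *
yel("s27"); yel("s28")
from bars import bars
c,V=snap("top","t28"); bars(c,V)
print(arm.hand_in())
```

```text
scene yellow [202, 191, 32, 27, 238] [217.6 203.9]
scene yellow [128, 230, 20, 32, 219] [136.8 242.5]
scene yellow [84, 243, 22, 18, 170] [ 95.3 251.4]
scene yellow [202, 191, 32, 27, 234] [217.8 203.8]
scene yellow [128, 230, 20, 32, 221] [136.8 242.6]
scene yellow [84, 243, 22, 18, 171] [ 95.4 251.5]
bar 488 364 len 79 wid 30 yaw -8.1
bar 504 453 len 95 wid 29 yaw -8.8
bar 501 401 len 112 wid 30 yaw -9.7
bar 525 -63 len 147 wid 29 yaw 0.5
bar 821 -55 len 89 wid 87 yaw -88.5
the job is handed in; nothing more can be done
None
```

I handed the job in, but `hand_in()` returned no verdict: the three shorter offcuts are in the tray, the longest is on the bench (it shifted about 1 cm and turned a few degrees while I was locking the tape), and the tape hangs still on the empty hook, locked at about 150 mm and facing the stand's front.

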